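# Clear the jeweller's bench: tins, punches and the pendant board

## Task

Clear up the jeweller's bench. Stand the two round tins, lids up, in the low light-wood box with two bays, one in each, lay the two ball-ended punches in the black tray with two long bays, one in each, and set the grey pendant board on the sloped display stand, face out and right way up (pendant end down), square on the slope and resting against the bottom lip. Leave the steel bench block and the wooden ring clamp where they are.

Things in the scene. Friction and masses are not known exactly. Their poses are not given: they have to be found in the camera images.
- tin_a_center (a point): Round flat aluminium findings tin with a glass window in its lid, 48 mm diameter, 28 mm high, 60 g or so. Loose, standing on the bench with the lid up. The point is its centre, 14 mm above its underside; z up.
- tin_b_center (a point): Round flat aluminium findings tin with a glass window in its lid, 48 mm diameter, 28 mm high, 60 g or so. Loose, standing on the bench with the lid up. The point is its centre, 14 mm above its underside; z up. The twin of the other tin.
- punch_a_center (a point): Steel doming punch lying on its side: a square bar 18 x 18 mm, 64 mm long, with a short neck and an 18 mm ball at one end, 83 mm long in all, about 160 g. Loose. The point is its centre, half-way along its full length and 9 mm above its underside (it is still on the square bar there, which runs 23 mm from it towards the ball and 41 mm the other way); y runs along the bar towards the ball, z up.
- punch_b_center (a point): Steel doming punch lying on its side: a square bar 18 x 18 mm, 64 mm long, with a short neck and an 18 mm ball at one end, 83 mm long in all, about 160 g. Loose. The point is its centre, half-way along its full length and 9 mm above its underside (it is still on the square bar there, which runs 23 mm from it towards the ball and 41 mm the other way); y runs along the bar towards the ball, z up. The twin of the other punch.
- board_center (a point): Grey rectangular display board, 84 mm long (x), 60 mm wide (y), 16 mm thick (z), about 90 g, with a brass pendant on its chain fixed to its face (rising 2 mm). Loose, lying flat, pendant up. The point is its centre, 8 mm above its underside; x points to its upper end, where the chain's two ends run to; the round pendant is nearer its lower end.
- findings_box: Fixed low box of light wood, 82 mm (x) by 160 mm (y), with one divider across its middle making two square bays, each 74 x 74 mm inside, centred at y = +39 and -39 mm, x = 0. Walls and divider 4 mm thick, their tops 15 mm above the bench; floor 4 mm thick. Origin under its centre at bench height; z up.
- punch_tray: Fixed low black tray, 104 mm (x) by 128 mm (y), with one divider along y making two long bays, each 47 mm (x) by 122 mm (y) inside, centred at x = +25 and -25 mm, y = 0. Walls and divider 3 mm thick, their tops 9 mm above the bench; floor 3 mm thick. Origin under its centre at bench height; z up.
- stand: Fixed sloped display stand of dark wood; base x -56 to +60, y -35 to +35 mm. Its rest, 50 mm wide (y) and 92 mm long, rises towards +x at 35 degrees to the level; a lip across its low (-x) end stands 12 mm proud, square to the slope. Slope and lip meet at x = -45, z = +20 mm. A board seated against the lip has its centre at x = -15, y = 0, z = +51 mm. Origin at bench height; z up.
- bench_block_center (a point): Bystander: square steel bench block on a rubber pad, 60 x 60 x 26 mm. The point is its centre, 13 mm up.
- ring_clamp_center (a point): Bystander: wooden ring clamp lying on the bench, two slim light-wood jaws side by side, 35 mm (x) by 125 mm (y) by 26 mm. The point is its centre, 13 mm up.

How it is judged:
At the end, for the whole second after the job is handed in: Tins upright in separate box bays (within 16 mm of bay centre), punches flat in separate tray bays (17 mm across, 22 along), board on the slope, right way up, within 10 mm (x), 13 (y), 8 (z) of its seat at the lip, square to 0.2 rad; heights of the rest to 4 mm; all released, at rest (((x of tin_a_center in the frame of findings_box between -0.016 and 0.016 m and y of tin_a_center in the frame of findings_box between 0.023 and 0.055 m and z of tin_a_center in the frame of findings_box between 0.014 and 0.022 m and angle between each of tin_a_center, tin_b_center's own z axis and vertical below 0.12 rad and x of tin_b_center in the frame of findings_box between -0.016 and 0.016 m and y of tin_b_center in the frame of findings_box between -0.055 and -0.023 m and z of tin_b_center in the frame of findings_box between 0.014 and 0.022 m) or (x of tin_a_center in the frame of findings_box between -0.016 and 0.016 m and y of tin_a_center in the frame of findings_box between -0.055 and -0.023 m and z of tin_a_center in the frame of findings_box between 0.014 and 0.022 m and angle between each of tin_a_center, tin_b_center's own z axis and vertical below 0.12 rad and x of tin_b_center in the frame of findings_box between -0.016 and 0.016 m and y of tin_b_center in the frame of findings_box between 0.023 and 0.055 m and z of tin_b_center in the frame of findings_box between 0.014 and 0.022 m)) and ((x of punch_a_center in the frame of punch_tray between 0.00825 and 0.04225 m and y of punch_a_center in the frame of punch_tray between -0.022 and 0.022 m and z of punch_a_center in the frame of punch_tray between 0.008 and 0.016 m and angle between punch_a_center's own y axis and vertical between 1.45 and 1.69 rad and x of punch_b_center in the frame of punch_tray between -0.04225 and -0.00825 m and y of punch_b_center in the frame of punch_tray between -0.022 and 0.022 m and z of punch_b_center in the frame of punch_tray between 0.008 and 0.016 m and angle between punch_b_center's own y axis and vertical between 1.45 and 1.69 rad) or (x of punch_a_center in the frame of punch_tray between -0.04225 and -0.00825 m and y of punch_a_center in the frame of punch_tray between -0.022 and 0.022 m and z of punch_a_center in the frame of punch_tray between 0.008 and 0.016 m and angle between punch_a_center's own y axis and vertical between 1.45 and 1.69 rad and x of punch_b_center in the frame of punch_tray between 0.00825 and 0.04225 m and y of punch_b_center in the frame of punch_tray between -0.022 and 0.022 m and z of punch_b_center in the frame of punch_tray between 0.008 and 0.016 m and angle between punch_b_center's own y axis and vertical between 1.45 and 1.69 rad)) and x of board_center in the frame of stand between -0.0252 and -0.0052 m and y of board_center in the frame of stand between -0.013 and 0.013 m and z of board_center in the frame of stand between 0.0427 and 0.0587 m and angle between board_center's own z axis and vertical between 0.5 and 0.72 rad and angle between board_center's own x axis and vertical between 0.8 and 1.1 rad and angle between the y axis of board_center and the y axis of stand, either way round below 0.2 rad and linear speed of each of tin_a, tin_b, punch_a, punch_b, board below 0.02 m/s); the robot touches nothing.
It fails at once if the bench block is pushed more than 30 mm from its place (distance of bench_block_center from where it was at the start of the episode above 0.03 m).
It fails at once if the ring clamp is pushed more than 30 mm from its place (distance of ring_clamp_center from where it was at the start of the episode above 0.03 m).
It also fails if it takes over 115 s, if anything falls off the work surface, if the arm or the gripper's body presses on something with over 40 N, if the wrist force passes 120 N, or if a joint passes its speed limit or range.

## Robot

A 7-joint arm with a two-finger parallel gripper is mounted at the origin on the work surface. World frame = base frame: x ahead of the robot, y to its left, z up, the work surface at z = 0. Lengths are in m, angles in rad, forces in N, time in s.
With the tool pointing down it reaches from about 0.4 to 0.875 m from the base axis. Payload 19.3 kg.
Tool frame: the origin (TCP) lies midway between the tips of the shut fingers; the grasp point (between the pads) lies 19 mm behind it (bot.pinch_z is the distance from the TCP to the grasp point, in m); z points along the fingers, y is the line along which they close (so a half turn about z gives the same grasp; the last joint's range is limited). The gripper opens to 85 mm and grips with 20 to 120 N. Pads are 22 mm wide; open, the fingers measure 114 mm over their backs; the gripper's body (76 mm by 85 mm) begins 54 mm behind the grasp point. The pads swing forward as they close: fully open they stand 13 mm farther back than shut.
Start: joints at [1.09, 0.521, -0.036, 1.599, 0.021, 1.021, -0.113], TCP at [0.25, -0.573, 0.231] pointing down, gripper open.
Joint ranges: [-2.91, 2.91], [-0.3, 2.13], [-1.5, 1.42], [0.17, 2.43], [-1.26, 4.41], [0.16, 1.93], [-2.52, 2.52]. Speed limits (rad/s): [1.89, 1.89, 2.39, 2.39, 3.01, 3.01, 3.01].

## Interface

Orientations are given as [roll, pitch, yaw] about the fixed x, y, z axes, in that order (R = Rz(yaw) Ry(pitch) Rx(roll)).
In Python, from workcell import observe, viewer, bot gives the robot as it stands. The module is installed in compiled form; this text tells all that it offers.
- The arm moves only by the tool play_rows, never from a script. Its argument "motion" is a list of rows, each a list of 7 numbers: the shift along the tool's x, y, z in cm, then the turn, a rotation vector about the tool's x, y, z in rad, then the opening, from -1 (shut) to 1 (fully open), so that 0 is half open. A call has exactly 5 rows; each row is the pose to reach, as a shift and turn from the pose commanded when the call began, along the tool's axes at that moment; what a row does not reach only later rows make up. A row lasts 1/10 s, in which the tool goes at most 50 mm and 8.59 degrees, less where a joint would pass 70% of its speed; a pose out of reach is approached as far as the arm can. A call with a gripper value outside its range is refused whole. The fingers move at their own pace and stop on an object; "squeeze" is the grip in N (left out, the last holds). Time passes only in rows, so rows that repeat a pose let the fingers close, or fill a call up. It gives the time, the measured TCP pose, the force, the opening and the grip force at its end, in the units of the state.
- observe(): the state, without advancing time (a new reading comes with each control period).
- viewer.grab_frame(name): name is "side" or "top"; returns (picture, depth): 480x640x3 uint8, red, green, blue; 480x640 float32, m along the optical axis (not along the pixel's ray), 0 where there is no reading.
- viewer.camera_info(name): a dict with "fx", "fy", "cx", "cy" (pixels), "k1" (the pictures are not rectified: a ray, as slopes to the right and down, at radius r is drawn at 1 + k1 r^2 times it, then the intrinsics apply), "R" (3x3) and "t" (3): a world point X has camera coordinates R X + t. Camera axes: x right, y down, z forward; pixel columns grow to the right and rows downward; lengths in m; the calibration is good to about 2 mm. A picture is of the moment at which its call begins. camera_info takes no time and is no camera call.
- bot.job_done(): hands the job in; it is judged then, once.
The state is a dict: "clock": time; "qpos": joint angles; "qd": joint speeds; "joint_efforts": joint torques, N m; "position": TCP position; "tool_rot": TCP orientation; "force": force on the tool from outside, world axes, zero at the start; "moment": the same for the moment, N m; "grip_width": finger opening in m; "finger_force": force on a finger pad.
Only numpy, scipy, OpenCV 4.12 (cv2) and the standard library are available. Lean on these libraries where they do the work, as an engineer would, in place of code of your own. Each camera call takes 0.05 s, during which the arm holds its last target. There are 200 camera calls.

## Working session

There is one attempt and no reset: what is moved stays moved. The work goes in short steps, Python scripts to look and compute and a tool call to move; the robot and the scene stay as the last step left them, time stands still between calls to the robot, and variables do not carry over. Pictures are saved under pics/ and viewed, at most 14 in all, crops included, and the job is handed in when it is done.

Besides the shell and the picture viewer there is one more tool, called by a JSON object that holds its "api" and its "payload". play_rows: Moves the arm, as the interface text tells. Its arguments: {"type":"object","properties":{"motion":{"type":"array"},"squeeze":{"type":"number"}},"required":["motion"]}

```bash
mkdir -p pics; cat > h.py <<'E'
import numpy as np, cv2
from workcell import observe, viewer, bot
def grab(n,tag):
    p,d=viewer.grab_frame(n); cv2.imwrite(f'pics/{tag}.png',p[:,:,::-1]); np.savez(f'{tag}.npz',p=p,d=d); return p,d
def rays(n,uv):
    c=viewer.camera_info(n); uv=np.atleast_2d(np.float64(uv))
    K=np.array([[c['fx'],0,c['cx']],[0,c['fy'],c['cy']],[0,0,1.]])
    s=cv2.undistortPoints(uv.reshape(-1,1,2),K,np.array([c['k1'],0,0,0.]))[:,0] 
    return np.c_[s,np.ones(len(s))],np.array(c['R']),np.array(c['t'])
def onplane(n,uv,z):
    s,R,t=rays(n,uv); d=s@R; o=-R.T@t
    return o+d*((z-o[2])/d[:,2])[:,None]
def cloud(n,d):
    v,u=np.mgrid[0:480,0:640]; s,R,t=rays(n,np.c_[u.ravel(),v.ravel()])
    return ((s*d.reshape(-1,1)-t)@R).reshape(480,640,3)
E
python3 - <<'E'
from h import *
s=observe(); print(s)
for n in('top','side'):
    grab(n,n+'0'); c=viewer.camera_info(n); print(n,c, -np.array(c['R']).T@np.array(c['t']))
E
```

```text
{'clock': 0.0, 'qpos': array([ 1.08978413,  0.52202595, -0.03633888,  1.59998567,  0.02121164,
        1.02104032, -0.11280148]), 'qd': array([ 0.00060952, -0.00038994,  0.00090498, -0.00010628, -0.00076796,
        0.00075517,  0.00039   ]), 'joint_efforts': array([-3.15914776e-04, -9.27098894e+01,  1.97983235e+00, -3.69928730e+01,
        1.78766856e-02,  8.19585635e-03, -2.89172146e-05]), 'position': array([ 0.24944435, -0.57272594,  0.23072615]), 'tool_rot': array([-3.14052156e+00,  7.80091529e-05,  4.10816422e-01]), 'force': array([ 0.31242056,  1.02898616, -0.70433778]), 'moment': array([0.00568108, 0.01483419, 0.01909666]), 'finger_force': 0.0, 'grip_width': 0.08525655949650411}
top {'fx': 570.767961190992, 'fy': 570.767961190992, 'cx': 319.5551604362332, 'cy': 236.60453727276985, 'k1': -0.07754580594368986, 'R': array([[ 0.00607474, -0.99989305,  0.01330324],
       [-0.98466335, -0.00830079, -0.17426758],
       [ 0.17435937, -0.01204058, -0.98460847]]), 't': array([-0.00482146,  0.52183695,  1.40377114])} [0.26910235 0.01641294 1.47316835]
side {'fx': 577.9492471372239, 'fy': 577.9492471372239, 'cx': 315.3868221025652, 'cy': 243.51359337394155, 'k1': 0.026541095681289827, 'R': array([[-0.92325802, -0.38378455, -0.01743708],
       [-0.28388763,  0.71211314, -0.642108  ],
       [ 0.2588483 , -0.58788119, -0.76641586]]), 't': array([0.49301077, 0.18959571, 1.21481509])} [0.19454719 0.76836325 1.06139114]
```

View pics/top0.png

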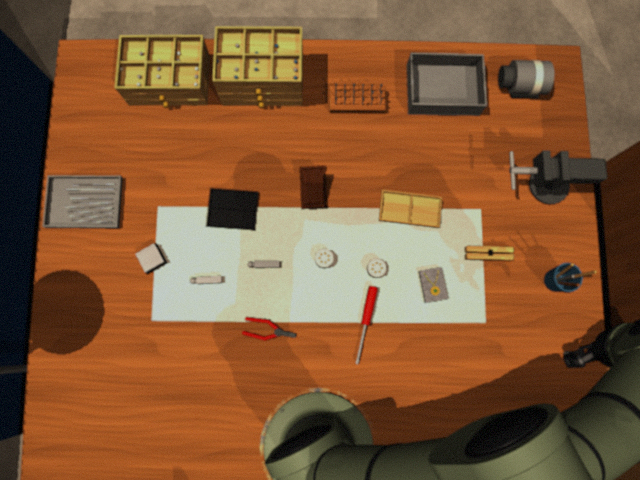

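View pics/side0.png

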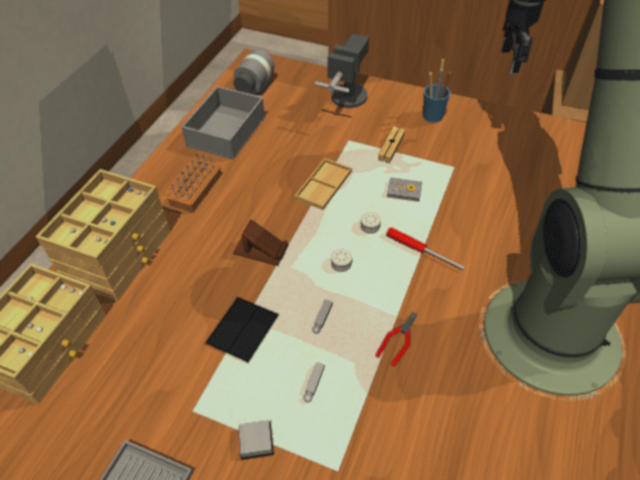

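```bash
python3 - <<'E'
from h import *
p=cv2.imread('pics/top0.png')[180:330,140:500]; cv2.imwrite('pics/c1.png',cv2.resize(p,None,fx=2.2,fy=2.2,interpolation=cv2.INTER_CUBIC))
p=cv2.imread('pics/side0.png')[130:460,190:460]; cv2.imwrite('pics/c2.png',cv2.resize(p,None,fx=1.8,fy=1.8,interpolation=cv2.INTER_CUBIC))
for n in('top','side'):
    f=np.load(n+'0.npz'); P=cloud(n,f['d']); np.save(n+'P.npy',P)
    b=P[(f['d']>0)&(abs(P[...,2])<.008)&(P[...,0]>.4)&(P[...,0]<.7)&(abs(P[...,1])<.35)]
    print(n,'bench z',np.median(b[:,2]),b[:,2].std())
    m=((P[...,2]>.0065)&(P[...,0]>.35)&(P[...,0]<.8)&(abs(P[...,1])<.5)&(f['d']>0)).astype(np.uint8)
    k,l,st,ce=cv2.connectedComponentsWithStats(m)
    for i in range(1,k):
        if st[i,4]<50: continue
        Q=P[l==i]; r=cv2.minAreaRect(np.float32(Q[:,:2]*1000))
        print(np.round(ce[i]),st[i,4],'med',np.round(np.median(Q,0)*1000),'z95',round(np.percentile(Q[:,2],95)*1000,1),np.round(r[0]),np.round(r[1]),round(r[2],1))
E
```

```text
top bench z 0.0006528356263858935 0.0031884733153878255
[513. 170.] 229 med [ 677. -476.  135.] z95 140.6 [ 678. -484.] [31. 99.] 89.4
[313. 187.] 870 med [652.  17.  40.] z95 70.1 [662.  16.] [118.  72.] 4.2
[412. 209.] 500 med [ 604. -242.   13.] z95 19.8 [ 606. -242.] [168.  88.] 84.4
[151. 258.] 539 med [466. 433.  24.] z95 30.4 [468. 435.] [60. 60.] 30.9
[488. 253.] 659 med [ 487. -438.   25.] z95 30.7 [ 488. -438.] [123.  36.] 89.7
[324. 258.] 293 med [470. -13.  28.] z95 33.6 [470. -13.] [46. 47.] 89.4
[264. 264.] 236 med [455. 141.  16.] z95 21.7 [457. 144.] [22. 83.] 1.2
[376. 268.] 301 med [ 445. -146.   28.] z95 33.9 [ 446. -147.] [48. 47.] 15.4
[433. 284.] 774 med [ 406. -294.   16.] z95 21.1 [ 406. -295.] [88. 64.] 12.5
[206. 280.] 219 med [412. 288.  17.] z95 22.6 [413. 291.] [19. 80.] 2.1
[371. 296.] 204 med [ 374. -133.   23.] z95 28.8 [ 374. -133.] [29. 53.] 73.4
side bench z 0.002163299100680407 0.0023320223460124383
[332.  86.] 184 med [ 679. -471.  134.] z95 141.0 [ 680. -482.] [36. 95.] 88.0
[391. 144.] 491 med [ 489. -427.   25.] z95 30.1 [ 490. -436.] [128.  38.] 88.6
[324. 183.] 708 med [ 607. -236.   12.] z95 18.1 [ 608. -237.] [168.  85.] 83.2
[404. 188.] 623 med [ 407. -286.   17.] z95 20.8 [ 408. -289.] [83. 68.] 10.5
[370. 222.] 352 med [ 448. -136.   28.] z95 32.8 [ 451. -152.] [47. 72.] 9.4
[261. 243.] 1287 med [660.  31.  33.] z95 70.0 [667.   1.] [122. 113.] 2.4
[397. 235.] 231 med [ 376. -124.   23.] z95 28.5 [ 377. -126.] [26. 56.] 76.5
[341. 260.] 395 med [472.  -1.  28.] z95 33.4 [476. -11.] [49. 59.] 16.6
[242. 329.] 588 med [604. 237.   9.] z95 13.0 [605. 232.] [133. 108.] 86.1
[322. 316.] 314 med [457. 149.  18.] z95 22.3 [458. 142.] [21. 92.] 2.7
[313. 381.] 383 med [415. 295.  18.] z95 22.0 [416. 291.] [19. 90.] 3.3
[256. 439.] 1124 med [467. 443.  26.] z95 29.6 [470. 440.] [60. 61.] 31.4
```

View pics/c1.png

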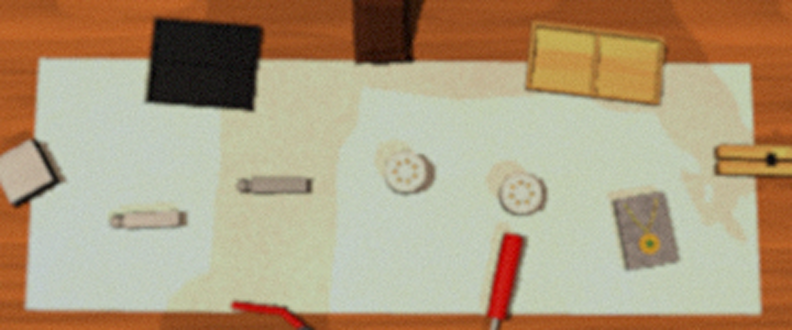

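View pics/c2.png

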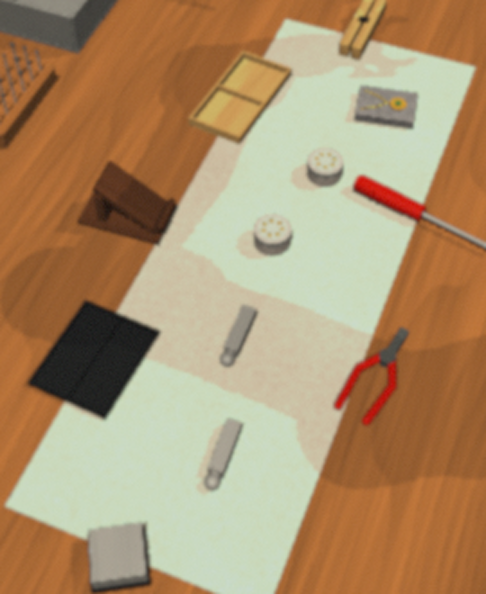

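The top view shows punches at about (265,265) and (207,280) with their balls to the left (+y), tins at (323,258) and (376,267), and the board at (434,284) with its pendant towards −x. The box is at (410,208) and the tray at (232,208). The stand is at (313,187), with its lip on the −x side. I'll refine these now.

```bash
python3 - <<'E'
from h import *
# top-face centroid (depth mask near top height), cast to nominal plane
obj=dict(tinA=(470,-13,28),tinB=(446,-147,28),pA=(456,143,18),pB=(414,290,18),board=(407,-292,16),box=(606,-240,15),tray=(604,234,9),clamp=(488,-438,26))
for k,(x,y,z) in obj.items():
  for n in('top','side'):
    f=np.load(n+'0.npz');P=np.load(n+'P.npy')*1000; d=f['d']
    r={'box':110,'tray':85,'board':62,'clamp':80}.get(k,55)
    off=.65 if n=='top' else 2
    R=(np.hypot(P[...,0]-x,P[...,1]-y)<r)&(d>0)
    if k=='tray':
        m=R&(f['p'].max(2)<60)
    elif k=='box':
        hsv=cv2.cvtColor(f['p'],cv2.COLOR_RGB2HSV); m=R&(abs(P[...,2]-off-8)<12)&(hsv[...,0]>15)&(hsv[...,0]<32)&(hsv[...,1]>90)&(P[...,2]>4)
    else: m=R&(P[...,2]-off>z-7)&(P[...,2]<z+11)
    m=cv2.morphologyEx(m.astype(np.uint8),cv2.MORPH_OPEN,np.ones((2,2)))
    c,_=cv2.findContours(m,0,2); c=max(c,key=cv2.contourArea)
    q=onplane(n,c[:,0].astype(float),z/1000)*1000
    r=cv2.minAreaRect(np.float32(q[:,:2])); 
    L=cv2.boxPoints(r); e=[L[1]-L[0],L[2]-L[1]]; e=max(e,key=np.linalg.norm); 
    print(k,n,'ctr',np.round(r[0],1),'size',np.round(r[1],1),'long axis deg',round(np.degrees(np.arctan2(e[1],e[0]))%180,1))
# stand slope
for n in('top','side'):
    f=np.load(n+'0.npz');P=np.load(n+'P.npy')*1000
    Q=P[(abs(P[...,0]-650)<90)&(abs(P[...,1]-16)<70)&(P[...,2]>18)&(f['d']>0)]
    best=0
    rng=np.random.default_rng(0)
    for _ in range(2000):
        a=Q[rng.choice(len(Q),3,0)]; w=np.cross(a[1]-a[0],a[2]-a[0]); l=np.linalg.norm(w)
        if l<1:continue
        w=w/l*np.sign(w[2]+1e-9)
        if not .7<w[2]<.92: continue
        i=abs((Q-a[0])@w)<2.5
        if i.sum()>best: best=i.sum();I=i
    G=Q[I]; c=G.mean(0); w=np.linalg.svd(G-c)[2][2]; w*=np.sign(w[2])
    print('slope',n,best,len(Q),'n',w.round(3),'c',c.round(1),'tilt',np.degrees(np.arccos(w[2])).round(1),'yaw',np.degrees(np.arctan2(-w[1],-w[0])).round(1),'height above plane max',((Q-c)@w).max().round(1))
    yaw=np.arctan2(-w[1],-w[0]); e=np.array([np.cos(yaw),np.sin(yaw)]);g=np.array([-e[1],e[0]])
    print(' ranges along x',np.percentile(G[:,:2]@e,[1,99]).round(1),'y',np.percentile(G[:,:2]@g,[2,98]).round(1),'z',np.percentile(G[:,2],[1,99]).round(1))
    r=cv2.minAreaRect(np.float32(G[:,:2])); print(' rect',np.round(r[0],1),np.round(r[1],1),round(r[2],1))
    # x-origin from plane: at stand x=-45,z=20
    t=lambda z:c[:2]@e+ -(z-c[2])*w[2]/np.dot(w[:2],e)
    print(' corner along e at z=20+off:',round(t(21),1))
E
```

```text
tinA top ctr [467.1 -15.5] size [46.4 46. ] long axis deg 0.4
tinA side ctr [470.6  -7.2] size [45.9 46.7] long axis deg 111.8
tinB top ctr [ 444.9 -148.5] size [46.2 46.3] long axis deg 90.4
tinB side ctr [ 445.8 -141.3] size [45.8 49.2] long axis deg 109.6
pA top ctr [452.9 140.8] size [18.1 77.1] long axis deg 90.5
pA side ctr [454.8 149.5] size [19.6 84. ] long axis deg 90.8
pB top ctr [410.4 287. ] size [18.  74.7] long axis deg 90.6
pB side ctr [413.2 295.6] size [19.2 82.2] long axis deg 92.6
board top ctr [ 402.1 -297.2] size [84.4 61.8] long axis deg 11.0
board side ctr [ 404.3 -286.6] size [83.2 65.6] long axis deg 10.0
box top ctr [ 593.8 -314.6] size [15.6 70.8] long axis deg 173.4
box side ctr [ 604.8 -230.1] size [170.1  86.1] long axis deg 83.5
tray top ctr [598.7 224.9] size [127.9 100.8] long axis deg 85.9
tray side ctr [601.6 235.7] size [126.  101.1] long axis deg 86.1
clamp top ctr [ 484.7 -444.1] size [ 34.1 124.3] long axis deg 90.3
clamp side ctr [ 486.7 -434.3] size [128.6  36.2] long axis deg 89.7
slope top 409 752 n [-0.569 -0.062  0.82 ] c [654.1  15.9  45.6] tilt 34.9 yaw 6.2 height above plane max 18.6
 ranges along x [614.1 690.5] y [-78.5 -31.2] z [19.5 73.1]
 rect [654.   16.4] [80.8 49.8] 3.9
 corner along e at z=20+off: 616.7
slope side 526 943 n [-0.571 -0.023  0.821] c [657.4  20.9  47.7] tilt 34.8 yaw 2.4 height above plane max 15.6
 ranges along x [620. 695.] y [-31.4  17.8] z [21.  73.4]
 rect [655.2  20.8] [82.7 54.5] 2.1
 corner along e at z=20+off: 619.4
```

```bash
cat >> h.py <<'E'
from scipy.spatial.transform import Rotation as Rn
def delta(pos,rpy,frm=None):
    "shift cm + rotvec in tool axes from current (or given) pose to target (m, rad)"
    s=observe(); p0,r0=(s['position'],s['tool_rot']) if frm is None else frm
    A=Rn.from_euler('xyz',r0); B=Rn.from_euler('xyz',rpy)
    print('t',round(s['clock'],2),'at',np.round(p0,4),np.round(r0,3),'w',round(s['grip_width'],4),'-> shift',(A.inv().apply(np.array(pos)-p0)*100).round(2),'rot',(A.inv()*B).as_rotvec().round(3))
E
python3 - <<'E'
from h import *
delta([.469,-.011,.20],[np.pi,0,0])
E
```

```text
t 0.1 at [ 0.2495 -0.5728  0.2308] [-3.141  0.     0.411] w 0.0854 -> shift [ 42.56 -42.73   3.12] rot [-0.001  0.     0.411]
```

{"api": "play_rows", "payload": {"motion": [[3,-3,0.2,0,0,0,1],[6,-6,0.4,0,0,0,1],[9,-9,0.6,0,0,0,1],[12,-12,0.8,0,0,0,1],[14.2,-14.2,1,0,0,0,1]], "squeeze": 50}}

```text
clock: 0.6
position: [0.3237, -0.3836, 0.2211]
tool_rot: [-3.141, -0.0, 0.412]
force: [0.9, -0.3, -0.4]
grip_width: 0.0853
finger_force: 0.0
```

{"api": "play_rows", "payload": {"motion": [[3,-3,0.2,0,0,0,1],[6,-6,0.4,0,0,0,1],[9,-9,0.6,0,0,0,1],[12,-12,0.8,0,0,0,1],[14.2,-14.2,1,0,0,0,1]]}}

```text
clock: 1.1
position: [0.3971, -0.1968, 0.2112]
tool_rot: [-3.141, -0.0, 0.412]
force: [0.2, -0.5, 0.2]
grip_width: 0.0851
finger_force: 0.0
```

{"api": "play_rows", "payload": {"motion": [[3,-3,0.2,0,0,0.08,1],[6,-6,0.4,0,0,0.17,1],[9,-9,0.6,0,0,0.25,1],[12,-12,0.8,0,0,0.33,1],[14.2,-14.3,1,0,0,0.41,1]]}}

```text
clock: 1.6
position: [0.4701, -0.0088, 0.2011]
tool_rot: [-3.141, -0.0, -0.001]
force: [1.3, -0.7, 1.0]
grip_width: 0.0854
finger_force: 0.0
```

```bash
python3 - <<'E'
from h import *
delta([.469,-.011,.11],[np.pi,0,0])
E
```

```text
t 1.6 at [ 0.4701 -0.0088  0.2011] [-3.141e+00 -0.000e+00 -1.000e-03] w 0.0854 -> shift [-0.11  0.22  9.11] rot [-0.    -0.    -0.001]
```

{"api": "play_rows", "payload": {"motion": [[-0.1,0.2,3,0,0,0,1],[-0.1,0.2,6,0,0,0,1],[-0.1,0.2,9.1,0,0,0,1],[-0.1,0.2,9.1,0,0,0,1],[-0.1,0.2,9.1,0,0,0,1]]}}

```text
clock: 2.1
position: [0.4685, -0.0134, 0.1107]
tool_rot: [-3.142, 0.001, 0.001]
force: [-0.4, -0.2, 0.6]
grip_width: 0.0853
finger_force: 0.0
```

```bash
python3 - <<'E'
from h import *
print(observe()['position'])
a,_=grab('top','t1'); b,_=grab('side','s1')
cv2.imwrite('pics/c3.png',np.hstack([cv2.resize(a[130:330,220:420,::-1],(400,400)),cv2.resize(b[100:300,240:440,::-1],(400,400))]))
E
```

```text
[ 0.46853206 -0.01339749  0.1106783 ]
```

View pics/c3.png

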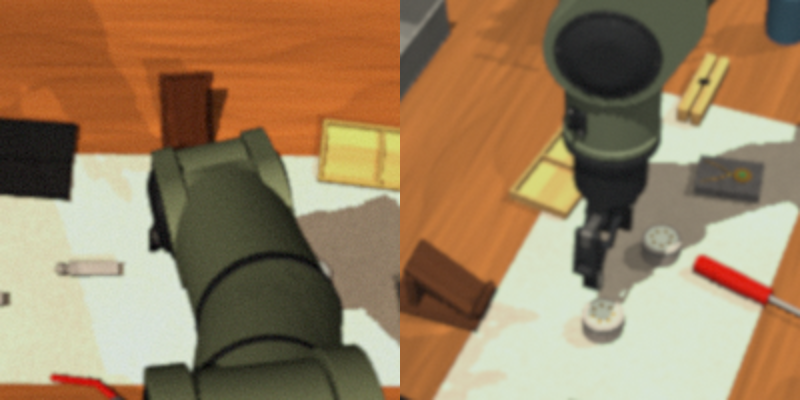

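```bash
python3 - <<'E'
from h import *
for n,t in(('side','s1'),):
    f=np.load(t+'.npz');P=cloud(n,f['d'])*1000
    m=(f['d']>0)&(P[...,2]>118)&(P[...,2]<165)&(abs(P[...,0]-470)<45)&(abs(P[...,1])<75)
    for z in range(120,165,6):
        k=m&(abs(P[...,2]-z)<3); Q=P[k]
        if len(Q)>8: print(z,len(Q),'x',np.percentile(Q[:,0],[3,50,97]).round(0),'y',np.percentile(Q[:,1],[3,50,97]).round(0))
c=viewer.camera_info('side')
X=np.array([[.4685,.0291,.124],[.4685,.0436,.124],[.4685,-.0134,.1107]])
print(cv2.projectPoints(X,cv2.Rodrigues(c['R'])[0],c['t'],np.array([[c['fx'],0,c['cx']],[0,c['fy'],c['cy']],[0,0,1]]),np.array([c['k1'],0,0,0]))[0][:,0].round(1))
E
```

```text
126 11 x [460. 464. 479.] y [-58. -54.  38.]
132 23 x [460. 463. 480.] y [-59. -52.  42.]
138 28 x [459. 465. 477.] y [-59.  37.  45.]
144 31 x [459. 466. 476.] y [-57.  38.  47.]
150 25 x [459. 464. 475.] y [-56.  39.  46.]
156 14 x [459. 462. 467.] y [-56. -52.  38.]
162 16 x [459. 462. 467.] y [-61. -56.  37.]
[[337.6 242.4]
 [335.2 247.3]
 [344.6 232.5]]
```

{"api": "play_rows", "payload": {"motion": [[0,-0.2,3,0,0,0,1],[0,-0.2,6,0,0,0,1],[0,-0.2,9,0,0,0,1],[0,-0.2,10.1,0,0,0,1],[0,-0.2,10.1,0,0,0,1]]}}

```text
clock: 2.7
position: [0.4686, -0.0114, 0.0093]
tool_rot: [3.141, 0.001, 0.001]
force: [0.2, 0.8, 0.7]
grip_width: 0.0855
finger_force: 0.0
```

{"api": "play_rows", "payload": {"motion": [[0,0,0,0,0,0,0.1],[0,0,0,0,0,0,-0.2],[0,0,0,0,0,0,-0.4],[0,0,0,0,0,0,-0.4],[0,0,0,0,0,0,-0.4]]}}

```text
clock: 3.2
position: [0.4694, -0.0115, 0.0108]
tool_rot: [3.142, -0.002, 0.001]
force: [-4.1, 0.4, 22.7]
grip_width: 0.0461
finger_force: 47.7
```

```bash
python3 - <<'E'
from h import *
print(observe()['force'],observe()['grip_width'],observe()['finger_force'],observe()['position'])
a,_=grab('side','s2')
cv2.imwrite('pics/c4.png',cv2.resize(a[170:290,280:440,::-1],(800,600)))
E
```

```text
[-4.09090648  0.37958088 22.71345468] 0.04612068804666409 47.70060360431671 [ 0.46938682 -0.01150348  0.01076133]
```

View pics/c4.png

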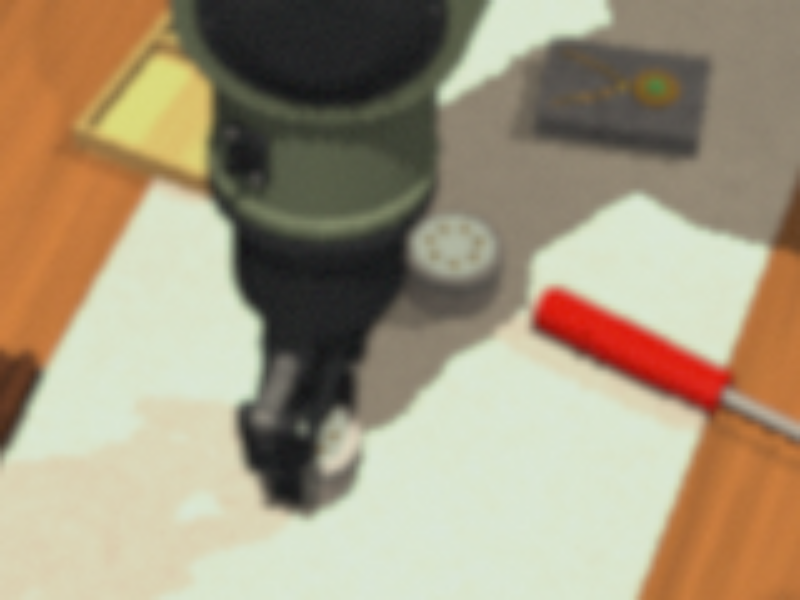

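{"api": "play_rows", "payload": {"motion": [[0,0,-1,0,0,0,-0.4],[0,0,-3,0,0,0,-0.4],[0,0,-5,0,0,0,-0.4],[0,0,-6,0,0,0,-0.4],[0,0,-6,0,0,0,-0.4]]}}

```text
clock: 3.75
position: [0.4695, -0.0115, 0.0707]
tool_rot: [-3.141, -0.003, 0.0]
force: [-0.1, -0.9, -0.9]
grip_width: 0.046
finger_force: 51.6
```

{"api": "play_rows", "payload": {"motion": [[2,3,0,0,0,0,-0.4],[5,7,0,0,0,0,-0.4],[8,11,0,0,0,0,-0.4],[11,15,0,0,0,0,-0.4],[13.9,18.7,0,0,0,0,-0.4]]}}

```text
clock: 4.25
position: [0.6082, -0.2006, 0.0683]
tool_rot: [-3.142, 0.001, 0.0]
force: [0.4, 0.5, 0.0]
grip_width: 0.0462
finger_force: 51.7
```

```bash
python3 - <<'E'
from h import *
delta([.608,-.198,.02],[np.pi,0,0])
a,_=grab('side','s3')
cv2.imwrite('pics/c5.png',cv2.resize(a[110:230,240:400,::-1],(800,600)))
E
```

```text
t 4.25 at [ 0.6082 -0.2006  0.0683] [-3.142e+00  1.000e-03  0.000e+00] w 0.0462 -> shift [-0.02 -0.26  4.83] rot [-0.     0.001  0.   ]
```

View pics/c5.png

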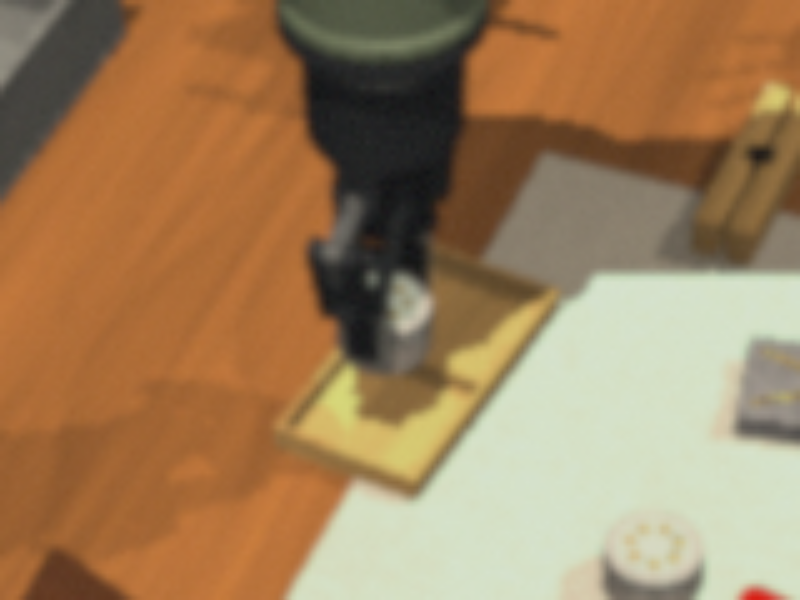

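```bash
python3 - <<'E'
from h import *
q=onplane('side',[[326.6,171]],.0855)[0]; print(q, q[:2]+.0238*np.array([.923,.384]))
E
```

```text
[ 0.58782827 -0.2052633   0.0855    ] [ 0.60979567 -0.1961241 ]
```

{"api": "play_rows", "payload": {"motion": [[0,-0.2,2,0,0,0,-0.4],[0,-0.2,4,0,0,0,-0.4],[0,-0.2,5,0,0,0,-0.4],[0,-0.2,5.2,0,0,0,-0.4],[0,-0.2,5.2,0,0,0,-0.4]]}}

```text
clock: 4.8
position: [0.6077, -0.1962, 0.0172]
tool_rot: [3.142, 0.0, 0.001]
force: [0.8, 0.2, -0.1]
grip_width: 0.0461
finger_force: 51.7
```

{"api": "play_rows", "payload": {"motion": [[0,0,0,0,0,0,0.2],[0,0,0,0,0,0,0.6],[0,0,0,0,0,0,0.6],[0,0,-2,0,0,0,0.6],[0,0,-5,0,0,0,0.6]]}}

```text
clock: 5.3
position: [0.6069, -0.196, 0.0668]
tool_rot: [-3.141, 0.002, 0.001]
force: [-0.1, -0.5, 0.9]
grip_width: 0.0683
finger_force: 0.0
```

```bash
python3 - <<'E'
from h import *
delta([.445,-.145,.07],[np.pi,0,0])
E
```

```text
t 5.3 at [ 0.6069 -0.196   0.0668] [-3.141e+00  2.000e-03  1.000e-03] w 0.0683 -> shift [-16.18  -5.12  -0.28] rot [-0.001  0.002  0.001]
```

Next is tin B. I'll move over it, descend, close and lift.

{"api": "play_rows", "payload": {"motion": [[-3,-1,-1,0,0,0,1],[-7,-2.5,-1,0,0,0,1],[-11,-4,-1,0,0,0,1],[-16.2,-5.1,-1,0,0,0,1],[-16.2,-5.1,-0.3,0,0,0,1]]}}

```text
clock: 5.8
position: [0.4402, -0.1448, 0.071]
tool_rot: [3.141, 0.003, 0.001]
force: [0.3, 0.0, -0.5]
grip_width: 0.0857
finger_force: 0.0
```

{"api": "play_rows", "payload": {"motion": [[0,0,2,0,0,0,1],[0,0,4,0,0,0,1],[0,0,5.5,0,0,0,1],[0,0,5.9,0,0,0,1],[0,0,5.9,0,0,0,1]]}}

```text
clock: 6.3
position: [0.4458, -0.1454, 0.0112]
tool_rot: [-3.141, 0.001, 0.001]
force: [0.5, 0.3, 0.1]
grip_width: 0.0853
finger_force: 0.0
```

{"api": "play_rows", "payload": {"motion": [[0,0,0,0,0,0,0.1],[0,0,0,0,0,0,-0.2],[0,0,0,0,0,0,-0.4],[0,0,0,0,0,0,-0.4],[0,0,0,0,0,0,-0.4]]}}

```text
clock: 6.8
position: [0.4462, -0.1456, 0.0123]
tool_rot: [3.141, -0.001, 0.001]
force: [-3.7, 0.9, 17.7]
grip_width: 0.0458
finger_force: 48.4
```

{"api": "play_rows", "payload": {"motion": [[0,0,-1,0,0,0,-0.4],[0,0,-3,0,0,0,-0.4],[0,0,-5,0,0,0,-0.4],[0,0,-6,0,0,0,-0.4],[0,0,-6,0,0,0,-0.4]]}}

```text
clock: 7.3
position: [0.4464, -0.1458, 0.0726]
tool_rot: [3.141, -0.002, 0.0]
force: [-0.1, 0.9, -0.1]
grip_width: 0.0462
finger_force: 51.5
```

```bash
python3 - <<'E'
from h import *
delta([.600,-.276,.07],[np.pi,0,0])
E
```

```text
t 7.3 at [ 0.4464 -0.1458  0.0726] [ 3.141e+00 -2.000e-03  0.000e+00] w 0.0462 -> shift [15.35 13.03  0.31] rot [ 0.001 -0.002  0.   ]
```

{"api": "play_rows", "payload": {"motion": [[3,3,0,0,0,0,-0.4],[7,6,0,0,0,0,-0.4],[11,9.5,0,0,0,0,-0.4],[15.3,13,0,0,0,0,-0.4],[15.3,13,0,0,0,0,-0.4]]}}

```text
clock: 7.8
position: [0.6013, -0.279, 0.07]
tool_rot: [3.14, -0.001, -0.002]
force: [-1.3, 0.5, -1.4]
grip_width: 0.0459
finger_force: 51.6
```

{"api": "play_rows", "payload": {"motion": [[0,0,2,0,0,0,-0.4],[0,0,4,0,0,0,-0.4],[0,0,5,0,0,0,-0.4],[0,0,5.5,0,0,0,-0.4],[0,0,5.5,0,0,0,-0.4]]}}

```text
clock: 8.3
position: [0.5985, -0.2749, 0.0166]
tool_rot: [-3.141, 0.001, 0.001]
force: [0.2, 0.1, -0.4]
grip_width: 0.0458
finger_force: 51.8
```

{"api": "play_rows", "payload": {"motion": [[0,0,0,0,0,0,0.2],[0,0,0,0,0,0,0.5],[0,0,0,0,0,0,0.5],[0,0,-2,0,0,0,0.5],[0,0,-6,0,0,0,0.5]]}}

```text
clock: 8.8
position: [0.5972, -0.2746, 0.0744]
tool_rot: [-3.14, 0.004, 0.001]
force: [-0.1, 0.2, 0.1]
grip_width: 0.0641
finger_force: 0.0
```

```bash
python3 - <<'E'
from h import *
delta([.4035,-.292,.10],[np.pi,0,np.radians(10.5)])
E
```

```text
t 8.8 at [ 0.5972 -0.2746  0.0744] [-3.14e+00  4.00e-03  1.00e-03] w 0.0641 -> shift [-19.39   1.72  -2.48] rot [-0.002  0.004 -0.182]
```

{"api": "play_rows", "payload": {"motion": [[-4,0.4,-2,0,0,-0.05,1],[-8,0.8,-2.5,0,0,-0.1,1],[-12,1.2,-2.5,0,0,-0.15,1],[-16,1.5,-2.5,0,0,-0.182,1],[-19.4,1.7,-2.5,0,0,-0.182,1]]}}

```text
clock: 9.3
position: [0.4027, -0.2927, 0.1015]
tool_rot: [3.141, 0.0, 0.183]
force: [0.7, -0.8, 0.5]
grip_width: 0.0854
finger_force: 0.0
```

{"api": "play_rows", "payload": {"motion": [[0,0,1,0,0,0,1],[0,0,3,0,0,0,1],[0,0,4,0,0,0,1],[0,0,4,0,0,0,1],[0,0,4,0,0,0,1]]}}

```text
clock: 9.8
position: [0.4052, -0.2923, 0.0614]
tool_rot: [-3.141, 0.0, 0.183]
force: [0.4, -0.4, 0.1]
grip_width: 0.0853
finger_force: 0.0
```

```bash
python3 - <<'E'
from h import *
delta([.4035,-.292,.002],[np.pi,0,np.radians(10.5)])
a,_=grab('side','s4')
cv2.imwrite('pics/c6.png',cv2.resize(a[110:230,280:440,::-1],(800,600)))
E
```

```text
t 9.8 at [ 0.4052 -0.2923  0.0614] [-3.141  0.     0.183] w 0.0853 -> shift [-0.16 -0.06  5.94] rot [-0.  0.  0.]
```

View pics/c6.png

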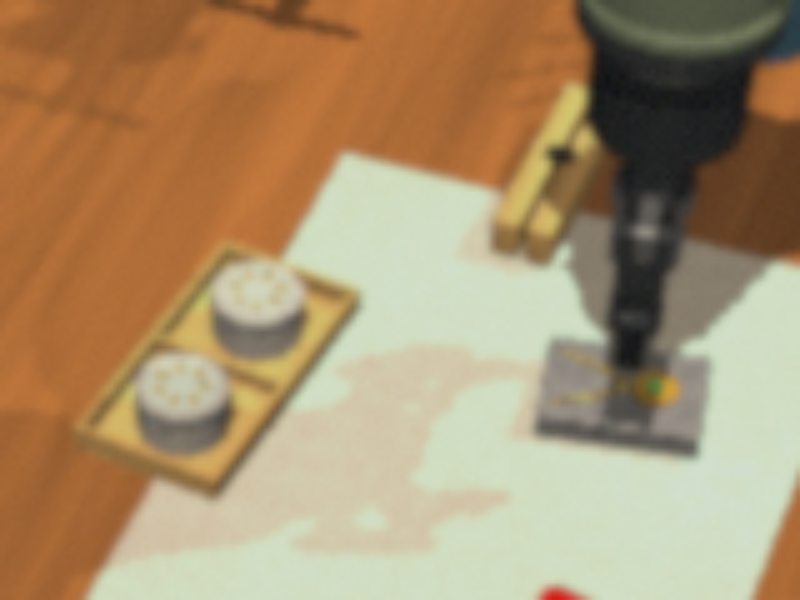

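{"api": "play_rows", "payload": {"motion": [[-0.1,0,2,0,0,0,1],[-0.1,0,4,0,0,0,1],[-0.1,0,5.5,0,0,0,1],[-0.1,0,5.9,0,0,0,1],[-0.1,0,5.9,0,0,0,1]]}}

```text
clock: 10.35
position: [0.404, -0.2926, 0.0025]
tool_rot: [-3.141, 0.0, 0.183]
force: [-0.6, -0.2, 0.2]
grip_width: 0.0854
finger_force: 0.0
```

{"api": "play_rows", "payload": {"motion": [[0,0,0,0,0,0,0.6],[0,0,0,0,0,0,0.3],[0,0,0,0,0,0,0.1],[0,0,0,0,0,0,0.1],[0,0,0,0,0,0,0.1]]}}

```text
clock: 10.85
position: [0.4043, -0.293, 0.0035]
tool_rot: [3.14, -0.001, 0.183]
force: [-1.8, 1.0, 14.3]
grip_width: 0.0581
finger_force: 50.8
```

{"api": "play_rows", "payload": {"motion": [[0,0,-1,0,0,0,0.1],[0,0,-4,0,0,0,0.1],[0,0,-8,0,0,0,0.1],[0,0,-12,0,0,0,0.1],[0,0,-12,0,0,0,0.1]]}}

```text
clock: 11.35
position: [0.4057, -0.294, 0.1276]
tool_rot: [3.136, -0.005, 0.182]
force: [0.8, -0.2, -1.8]
grip_width: 0.0583
finger_force: 55.1
```

```bash
python3 - <<'E'
from h import *
psi=np.radians(3.5); rpy=[np.pi,-.611,psi]
n=np.array([-np.sin(.611)*np.cos(psi),-np.sin(.611)*np.sin(psi),np.cos(.611)])
C=np.array([.647,.017,.051]); T=C-n*.006
print(T+.08*n)
delta(T+n*.08,rpy)
E
```

```text
[0.60462636 0.01440832 0.11161153]
t 11.35 at [ 0.4057 -0.294   0.1276] [ 3.136 -0.005  0.182] w 0.0583 -> shift [ 25.15 -26.73   1.59] rot [-0.032  0.605  0.119]
```

{"api": "play_rows", "payload": {"motion": [[3,-3.2,0,0,0,0,0.1],[6,-6.4,0,0,0,0,0.1],[9,-9.6,0,0,0,0,0.1],[12,-12.8,0,0,0,0,0.1],[15,-16,0,0,0,0,0.1]]}}

```text
clock: 11.85
position: [0.5229, -0.1065, 0.1229]
tool_rot: [3.141, -0.0, 0.183]
force: [1.1, -1.1, -1.2]
grip_width: 0.0581
finger_force: 55.1
```

{"api": "play_rows", "payload": {"motion": [[2,-2,0,0,0.12,0,0.1],[4,-4,0,0,0.24,0.03,0.1],[6,-6,0.5,-0.01,0.36,0.06,0.1],[8,-8.5,1,-0.02,0.48,0.1,0.1],[10.1,-10.7,1.5,-0.03,0.605,0.12,0.1]]}}

```text
clock: 12.35
position: [0.5876, -0.0218, 0.1248]
tool_rot: [3.136, -0.405, 0.104]
force: [1.5, -0.4, -0.8]
grip_width: 0.0582
finger_force: 55.2
```

{"api": "play_rows", "payload": {"motion": [[0,0,0,0,0,0,0.1],[0,0,0,0,0,0,0.1],[0,0,0,0,0,0,0.1],[0,0,0,0,0,0,0.1],[0,0,0,0,0,0,0.1]]}}

```text
clock: 12.85
position: [0.5884, -0.0229, 0.1248]
tool_rot: [3.137, -0.405, 0.102]
force: [-0.5, -0.2, -1.0]
grip_width: 0.0584
finger_force: 55.2
```

```bash
python3 - <<'E'
from h import *
psi=np.radians(3.5); rpy=[np.pi,-.611,psi]
n=np.array([-np.sin(.611)*np.cos(psi),-np.sin(.611)*np.sin(psi),np.cos(.611)])
C=np.array([.647,.017,.051]); T=C-n*.0045
delta(T+n*.08,rpy);delta(T,rpy)
a,_=grab('side','s5')
cv2.imwrite('pics/c7.png',cv2.resize(a[150:300,200:400,::-1],(800,600)))
E
```

```text
t 12.85 at [ 0.5884 -0.0229  0.1248] [ 3.137 -0.405  0.102] w 0.0584 -> shift [ 1.28 -3.55  1.84] rot [-0.015  0.205  0.037]
t 12.85 at [ 0.5884 -0.0229  0.1248] [ 3.137 -0.405  0.102] w 0.0584 -> shift [ 2.91 -3.4   9.67] rot [-0.015  0.205  0.037]
```

View pics/c7.png

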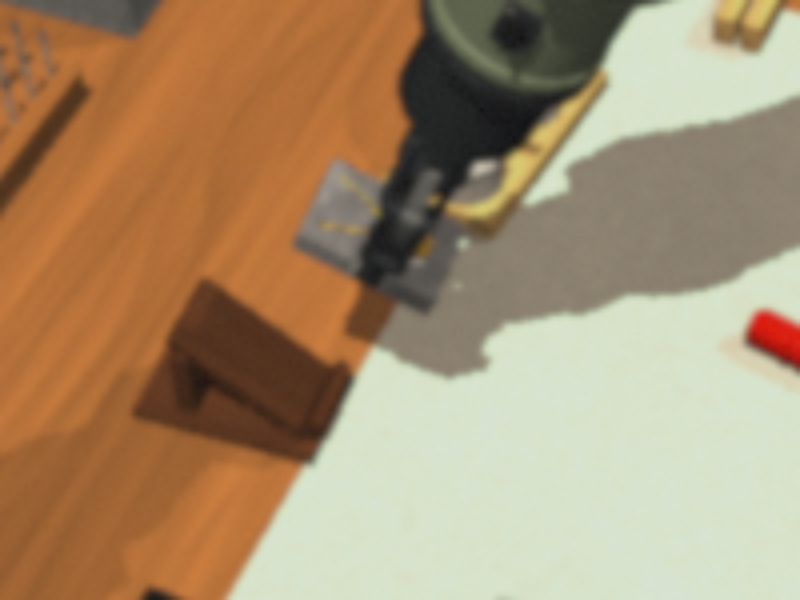

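{"api": "play_rows", "payload": {"motion": [[0.3,-0.8,0.4,0,0.05,0.01,0.1],[0.6,-1.6,0.8,0,0.1,0.02,0.1],[1,-2.4,1.2,-0.01,0.15,0.03,0.1],[1.3,-3.5,1.8,-0.015,0.205,0.037,0.1],[1.3,-3.5,1.8,-0.015,0.205,0.037,0.1]]}}

```text
clock: 13.4
position: [0.6302, 0.0055, 0.1679]
tool_rot: [-3.13, -0.521, 0.072]
force: [-0.4, 0.1, -1.7]
grip_width: 0.0585
finger_force: 55.2
```

{"api": "play_rows", "payload": {"motion": [[0,0,0,0,0,0,0.1],[0,0,0,0,0,0,0.1],[0,0,0,0,0,0,0.1],[0,0,0,0,0,0,0.1],[0,0,0,0,0,0,0.1]]}}

```text
clock: 13.9
position: [0.629, 0.0042, 0.1665]
tool_rot: [-3.13, -0.518, 0.071]
force: [0.7, -1.0, 0.3]
grip_width: 0.0583
finger_force: 55.2
```

```bash
python3 - <<'E'
from h import *
psi=np.radians(3.5); rpy=[np.pi,-.611,psi]
n=np.array([-np.sin(.611)*np.cos(psi),-np.sin(.611)*np.sin(psi),np.cos(.611)])
C=np.array([.647,.017,.051]); T=C-n*.0045
delta(T+n*.02,rpy)
# lip corner pixel from side c7: lip/base near +y corners, cast
pix=lambda x,y:(200+x/4,150+y/4)
print('base +y/-x corner (z~6mm?)',onplane('side',[pix(313,460)],.0),' lip top +y corner',onplane('side',[pix(322,432)],.027), 'rest top far',onplane('side',[pix(172,335),pix(205,282)],.0727))
E
```

```text
t 13.9 at [0.629  0.0042 0.1665] [-3.13  -0.518  0.071] w 0.0583 -> shift [-4.23 -1.06  9.44] rot [-0.017  0.093  0.008]
base +y/-x corner (z~6mm?) [[0.60827224 0.04645242 0.        ]]  lip top +y corner [[0.60152033 0.04448689 0.027     ]] rest top far [[0.69221839 0.04414666 0.0727    ]
 [0.69304882 0.00080622 0.0727    ]]
```

```bash
python3 - <<'E'
from h import *
print(observe()['qpos'].round(3))
E
```

```text
[ 0.127  0.453 -0.294  2.09   0.96   0.162 -2.519]
```

```bash
cat >> h.py <<'E'
def board_target(s,h,tilt,yaw=.065,O=(.661,.018)):
    "TCP for board centre at slope coords s,h with tool tilt"
    e=np.array([np.cos(.061),np.sin(.061),0]); z=np.array([0,0,1.]); a=np.radians(35)
    u=e*np.cos(a)+z*np.sin(a); n=-e*np.sin(a)+z*np.cos(a)
    C=np.array([*O,0])-.045*e+.020*z+s*u+h*n
    f=np.array([np.cos(yaw),np.sin(yaw),0])
    return C-.0045*(-f*np.sin(tilt)+z*np.cos(tilt)),[np.pi,-tilt,yaw]
E
python3 - <<'E'
from h import *
r=observe()['tool_rot']
for s,h in((.055,.06),(.047,.030)):
    p,_=board_target(s,h,.518); print(p); delta(p,r)
E
```

```text
[0.62892613 0.01604999 0.09678618]
t 13.9 at [0.629  0.0042 0.1665] [-3.13  -0.518  0.071] w 0.0583 -> shift [-3.39 -1.12  6.11] rot [0. 0. 0.]
[0.63956039 0.01669949 0.067623  ]
t 13.9 at [0.629  0.0042 0.1665] [-3.13  -0.518  0.071] w 0.0583 -> shift [-3.91 -1.07  9.17] rot [0. 0. 0.]
```

{"api": "play_rows", "payload": {"motion": [[-0.9,-0.3,1.5,0,0,0,0.1],[-1.8,-0.6,3,0,0,0,0.1],[-2.7,-0.9,4.5,0,0,0,0.1],[-3.4,-1.1,6.1,0,0,0,0.1],[-3.4,-1.1,6.1,0,0,0,0.1]]}}

```text
clock: 14.4
position: [0.6437, 0.0119, 0.119]
tool_rot: [-3.123, -0.465, 0.077]
force: [-0.2, -0.2, -0.3]
grip_width: 0.0584
finger_force: 55.1
```

```bash
python3 - <<'E'
from h import *
print(observe()['qpos'].round(3)); r=observe()['tool_rot']
p,_=board_target(.047,.03,-r[1]);delta(p,r)
delta(p,[np.pi,-.611,.065])
E
```

```text
[ 0.095  0.558 -0.268  2.038  0.967  0.162 -2.52 ]
t 14.4 at [0.6437 0.0119 0.119 ] [-3.123 -0.465  0.077] w 0.0584 -> shift [-2.67 -0.43  4.44] rot [0. 0. 0.]
t 14.4 at [0.6437 0.0119 0.119 ] [-3.123 -0.465  0.077] w 0.0584 -> shift [-2.67 -0.43  4.44] rot [-0.024  0.146  0.009]
```

```bash
cat > fk.py <<'E'
import numpy as np, itertools
from scipy.spatial.transform import Rotation as Rn
from scipy.optimize import least_squares
D=[([1.08978,.52203,-.03634,1.59999,.02121,1.02104,-.1128],[.24944,-.57273,.23073],[-3.14052,0,.41082]),
([.127,.453,-.294,2.09,.96,.162,-2.519],[.629,.0042,.1665],[-3.13,-.518,.071]),
([.095,.558,-.268,2.038,.967,.162,-2.52],[.6437,.0119,.119],[-3.123,-.465,.077])]
def fk(q,sg,c,d):
    R=Rn.identity(); p=np.zeros(3)
    # joints z y z y z y z ; links d0 before j2, d1 before j4, d2 before j6, d3 tool
    for i in range(7):
        a=sg[i]*q[i]+(c[0] if i==0 else c[1] if i==6 else 0)
        R=R*Rn.from_euler('zyzyzyz'[i],a)
        if i%2==0: p=p+R.apply([0,0,d[i//2]])
    return p,R
E
python3 - <<'E'
from fk import *
res=[]
for sg in itertools.product([1,-1],[1],[1,-1],[1,-1],[1,-1],[1,-1],[1,-1]):
  best=None
  for c0 in(0,np.pi/2,np.pi,-np.pi/2):
   for c1 in (0,np.pi/2,np.pi,-np.pi/2):
    e=sum(np.linalg.norm((fk(q,sg,(c0,c1),[0]*4)[1].inv()*Rn.from_euler('xyz',r)).magnitude()) for q,p,r in D)
    if best is None or e<best[0]: best=(e,sg,c0,c1)
  res.append(best)
res.sort(key=lambda x:x[0]); print(res[:4])
e,sg,c0,c1=res[0]
f=lambda v:np.concatenate([fk(q,sg,v[:2],v[2:])[0]-p for q,p,r in D]+[(fk(q,sg,v[:2],v[2:])[1].inv()*Rn.from_euler('xyz',r)).as_rotvec() for q,p,r in D])
s=least_squares(f,[c0,c1,.36,.42,.4,.3]); print(s.x.round(4),np.abs(s.fun).max(),s.fun.round(3))
E
```

```text
[(np.float64(0.002616483389810171), (-1, 1, -1, 1, -1, 1, -1), 0, 1.5707963267948966), (np.float64(1.1500087057598065), (1, 1, 1, 1, 1, 1, 1), 0, -1.5707963267948966), (np.float64(1.1972814701215702), (-1, 1, 1, 1, -1, 1, -1), 0, 1.5707963267948966), (np.float64(1.5826365304505383), (1, 1, -1, 1, 1, 1, 1), 0, -1.5707963267948966)]
[-0.051   1.5239  0.1293  0.644   0.3602  0.2798] 0.025389617740912723 [ 0.024  0.008 -0.012 -0.009  0.007  0.007  0.006  0.005  0.005 -0.
  0.    -0.004  0.025  0.001  0.004  0.023  0.     0.   ]
```

```bash
cat >> fk.py <<'E'
SG=(-1,1,-1,1,-1,1,-1); C=(0,np.pi/2)
def frames(q):
    R=Rn.identity(); out=[]
    for i in range(7):
        R=R*Rn.from_euler('zyzyzyz'[i],SG[i]*q[i]+(C[1] if i==6 else 0)); out.append(R)
    return out
def jac(q):  # 3 x params: z-links after j1,j3,j5,j7; y offsets after j2,j4,j6 (+x after 3,5)
    F=frames(q); cols=[F[i].as_matrix()[:,2] for i in(0,2,4,6)]+[F[i].as_matrix()[:,1] for i in(1,3,5)]+[F[i].as_matrix()[:,0] for i in(2,4)]
    return np.array(cols).T
A=np.vstack([jac(q) for q,_,_ in D]); b=np.concatenate([p for _,p,_ in D])
v0=np.array([.34,.42,.4,.25,0,0,0,0,0]); w=1e-2
V=v0+np.linalg.solve(A.T@A+w**2*np.eye(9),A.T@(b-A@v0))
def fkp(q): return jac(q)@V
lo=np.array([-2.91,-.3,-1.5,.17,-1.26,.16,-2.52]);hi=np.array([2.91,2.13,1.42,2.43,4.41,1.93,2.52])
def ik(p,rpy,q0,reg=1e-3):
    T=Rn.from_euler('xyz',rpy)
    f=lambda q:np.concatenate([(fkp(q)-p)*5,(frames(q)[6].inv()*T).as_rotvec(),reg*(q-q0)])
    return least_squares(f,np.clip(q0,lo+.05,hi-.05),bounds=(lo+.03,hi-.03))
E
python3 - <<'E'
from fk import *
from h import board_target
print(V.round(3),(A@V-b).round(4))
p,r=board_target(.043,.010,.611)
rng=np.random.default_rng(1); S=[]
qc=np.array(D[2][0])
for flip in(0,np.pi):
  for k in range(25):
    q0=np.clip(qc+rng.normal(0,.8,7),lo+.05,hi-.05)
    s=ik(p,[r[0],r[1],r[2]] if not flip else (Rn.from_euler('xyz',r)*Rn.from_euler('z',np.pi)).as_euler('xyz'),q0)
    if np.abs(s.fun[:6]).max()<.01: S.append((round(np.abs(s.x-qc).max(),2),flip>0,s.x.round(2).tolist()))
S.sort(key=lambda x:x[0]); print(len(S)); [print(x) for x in S[:12]]
E
```

```text
[ 0.311  0.524  0.423  0.306  0.003 -0.054 -0.008  0.004  0.005] [-0.     -0.     -0.      0.0001  0.0002 -0.     -0.0001 -0.0002  0.    ]
14
(np.float64(1.66), True, [0.11, 0.72, -0.29, 2.15, 2.63, 0.37, -1.01])
(np.float64(1.67), True, [0.19, 0.73, -0.4, 2.15, 2.49, 0.4, -0.85])
(np.float64(1.73), True, [0.23, 0.73, -0.44, 2.15, 2.45, 0.42, -0.79])
(np.float64(1.73), True, [0.22, 0.73, -0.44, 2.15, 2.45, 0.42, -0.79])
(np.float64(1.77), True, [0.05, 0.71, -0.21, 2.15, 2.74, 0.35, -1.14])
(np.float64(1.79), True, [0.04, 0.71, -0.2, 2.15, 2.76, 0.35, -1.16])
(np.float64(1.88), True, [0.31, 0.76, -0.56, 2.15, 2.33, 0.47, -0.64])
(np.float64(1.92), True, [-0.02, 0.71, -0.11, 2.14, 2.89, 0.33, -1.32])
(np.float64(1.94), True, [-0.03, 0.71, -0.1, 2.14, 2.91, 0.33, -1.35])
(np.float64(1.95), True, [0.36, 0.77, -0.62, 2.15, 2.29, 0.49, -0.57])
(np.float64(2.02), True, [-0.06, 0.71, -0.05, 2.14, 2.98, 0.33, -1.43])
(np.float64(2.06), True, [-0.08, 0.71, -0.02, 2.14, 3.03, 0.33, -1.49])
```

```bash
python3 - <<'E'
from fk import *
from h import board_target
rng=np.random.default_rng(2); qc=np.array(D[2][0])
for tilt in(.611,.5,.4,.3):
  p,r=board_target(.044,.008+.042*np.sin(.611-tilt)+.001,tilt); S=[]
  for k in range(40):
    s=ik(p,r,rng.uniform(np.maximum(lo,[-1.2,0,-1.5,1,-1.2,.2,-2.4]),np.minimum(hi,[1.2,1.2,1.4,2.4,2,1,2.4])))
    if np.abs(s.fun[:6]).max()<.01: S.append((round(np.abs(s.x-qc).max(),2),s.x.round(2).tolist()))
  S.sort(key=lambda x:x[0]); print(tilt,len(S),p.round(3)); [print(x) for x in S[:4]]
E
```

```text
0.611 16 [0.649 0.017 0.049]
(np.float64(3.83), [-0.21, 0.73, 0.15, 2.13, 3.32, 0.33, 1.31])
(np.float64(4.17), [-0.08, 0.72, -0.02, 2.14, 3.03, 0.32, 1.65])
(np.float64(4.39), [0.0, 0.71, -0.14, 2.14, 2.84, 0.33, 1.87])
(np.float64(4.51), [0.05, 0.71, -0.2, 2.14, 2.75, 0.35, 1.99])
0.5 9 [0.646 0.017 0.052]
(np.float64(3.1), [-0.31, 0.73, 0.28, 2.05, 4.02, 0.19, 0.58])
(np.float64(4.97), [0.05, 0.69, -0.22, 2.08, 2.27, 0.19, 2.45])
(np.float64(5.01), [0.06, 0.69, -0.23, 2.08, 2.24, 0.2, 2.49])
(np.float64(5.01), [0.06, 0.69, -0.23, 2.08, 2.24, 0.2, 2.49])
0.4 18 [0.644 0.017 0.056]
(np.float64(2.2), [-0.34, 0.73, 0.32, 1.97, -1.23, 0.19, -0.46])
(np.float64(2.2), [-0.34, 0.73, 0.32, 1.97, -1.23, 0.19, -0.46])
(np.float64(2.2), [-0.34, 0.73, 0.32, 1.97, -1.23, 0.19, -0.46])
(np.float64(2.2), [-0.34, 0.73, 0.32, 1.97, -1.23, 0.19, -0.46])
0.3 27 [0.641 0.017 0.059]
(np.float64(0.19), [0.16, 0.69, -0.39, 1.94, 0.83, 0.36, -2.37])
(np.float64(0.25), [0.24, 0.7, -0.51, 1.94, 0.96, 0.41, -2.48])
(np.float64(0.26), [0.25, 0.71, -0.53, 1.94, 0.97, 0.42, -2.49])
(np.float64(0.26), [0.25, 0.71, -0.53, 1.94, 0.97, 0.42, -2.49])
```

```bash
python3 - <<'E'
from h import *
p,r=board_target(.045,.032,.38); print(p); delta(p,r)
E
```

```text
[0.63622229 0.01649337 0.06784481]
t 14.4 at [0.6437 0.0119 0.119 ] [-3.123 -0.465  0.077] w 0.0584 -> shift [-2.93 -0.44  4.27] rot [-0.023 -0.085  0.012]
```

{"api": "play_rows", "payload": {"motion": [[-0.6,-0.1,0.8,-0.005,-0.02,0,0.1],[-1.2,-0.2,1.6,-0.01,-0.04,0.005,0.1],[-1.8,-0.3,2.5,-0.015,-0.06,0.01,0.1],[-2.4,-0.4,3.4,-0.02,-0.085,0.01,0.1],[-2.9,-0.4,4.2,-0.02,-0.085,0.01,0.1]]}}

```text
clock: 14.9
position: [0.6365, 0.0159, 0.0698]
tool_rot: [-3.139, -0.381, 0.066]
force: [0.4, 0.4, -1.4]
grip_width: 0.0581
finger_force: 55.2
```

```bash
python3 - <<'E'
from h import *
s=observe(); print(s['qpos'].round(3),s['force'].round(1)); r=s['tool_rot']
p,_=board_target(.045,.032,-r[1]);delta(p,[np.pi,-.38,.065])
a,_=grab('side','s6')
cv2.imwrite('pics/c8.png',cv2.resize(a[170:290,210:370,::-1],(800,600)))
E
```

```text
[ 0.043  0.642 -0.231  2.01   0.922  0.194 -2.503] [ 0.4  0.4 -1.4]
t 14.9 at [0.6365 0.0159 0.0698] [-3.139 -0.381  0.066] w 0.0581 -> shift [-0.1  -0.06  0.17] rot [-0.003 -0.001  0.001]
```

View pics/c8.png

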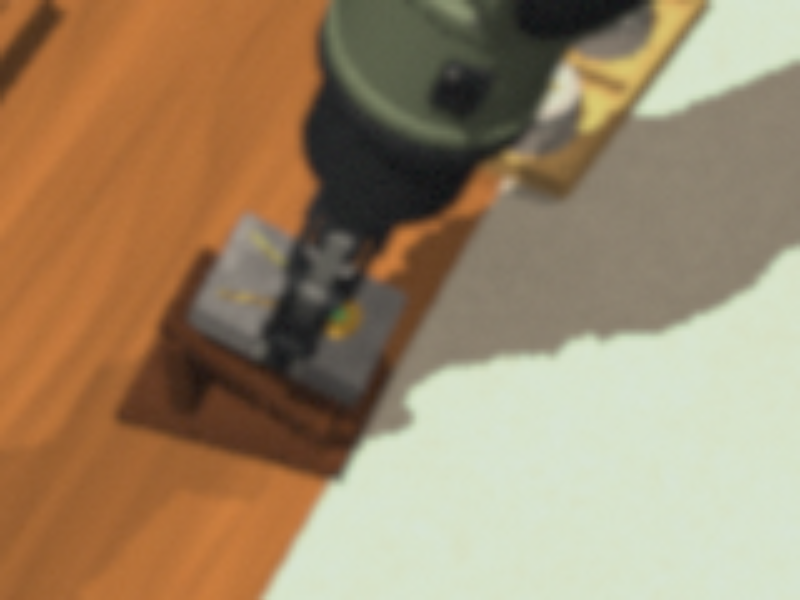

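{"api": "play_rows", "payload": {"motion": [[0.05,0,0.4,0,0,0,0.1],[0.1,0,0.8,0,0,0,0.1],[0.2,0,1.2,0,0,0,0.1],[0.25,0,1.5,0,0,0,0.1],[0.25,0,1.5,0,0,0,0.1]], "squeeze": 25}}

```text
clock: 15.45
position: [0.6443, 0.0163, 0.0575]
tool_rot: [-3.14, -0.382, 0.067]
force: [-0.1, 0.7, -1.3]
grip_width: 0.0584
finger_force: 55.1
```

```bash
python3 - <<'E'
from h import *
s=observe(); print(s['force'].round(1))
p,r=board_target(.042,.009,.38);delta(p,r)
E
```

```text
[-0.1  0.7 -1.3]
t 15.45 at [0.6443 0.0163 0.0575] [-3.14  -0.382  0.067] w 0.0584 -> shift [-0.14 -0.07  1.05] rot [-0.002 -0.002  0.002]
```

{"api": "play_rows", "payload": {"motion": [[0,0,0.2,0,0,0,0.1],[0,0,0.3,0,0,0,0.1],[0,0,0.4,0,0,0,0.1],[0,0,0.5,0,0,0,0.1],[0,0,0.5,0,0,0,0.1]], "squeeze": 25}}

```text
clock: 15.95
position: [0.6457, 0.0163, 0.0535]
tool_rot: [-3.14, -0.38, 0.067]
force: [-10.5, 0.6, 8.6]
grip_width: 0.0582
finger_force: 56.5
```

{"api": "play_rows", "payload": {"motion": [[-0.05,0,0.1,0,0,0,0.1],[-0.1,0,0.2,0,0,0,0.1],[-0.1,0,0.3,0,0,0,0.1],[-0.1,0,0.3,0,0,0,0.1],[-0.1,0,0.3,0,0,0,0.1]], "squeeze": 20}}

```text
clock: 16.45
position: [0.646, 0.0163, 0.0509]
tool_rot: [-3.14, -0.378, 0.067]
force: [-14.1, 1.8, 8.3]
grip_width: 0.0586
finger_force: 57.5
```

```bash
python3 - <<'E'
from h import *
s=observe(); print(s['force'].round(1),s['finger_force'])
p,r=board_target(.042,.009,.38);delta(p,r)
a,_=grab('side','s7')
cv2.imwrite('pics/c9.png',cv2.resize(a[170:290,210:370,::-1],(800,600)))
E
```

```text
[-14.1   1.8   8.3] 57.478628754615784
t 16.45 at [0.646  0.0163 0.0509] [-3.14  -0.378  0.067] w 0.0586 -> shift [-0.04 -0.08  0.37] rot [-0.003  0.002  0.002]
```

View pics/c9.png

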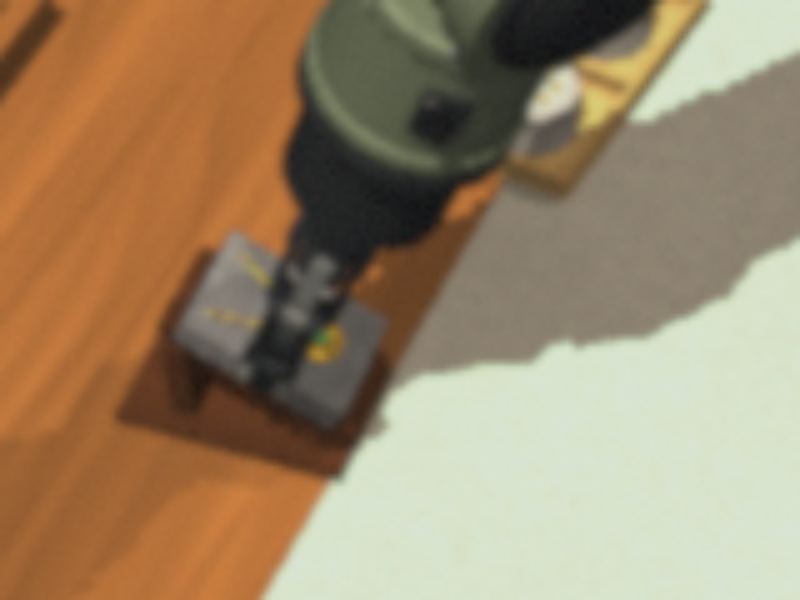

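{"api": "play_rows", "payload": {"motion": [[0,0,0.1,0,0,0,0.1],[0,0,0.2,0,0,0,0.1],[-0.1,0,0.3,0,0,0,0.1],[-0.1,0,0.3,0,0,0,0.1],[-0.1,0,0.3,0,0,0,0.1]]}}

```text
clock: 17.0
position: [0.6466, 0.0163, 0.0484]
tool_rot: [-3.139, -0.376, 0.068]
force: [-14.6, 1.7, 6.0]
grip_width: 0.0582
finger_force: 58.5
```

{"api": "play_rows", "payload": {"motion": [[0,0,0,0,0,0,0.3],[0,0,0,0,0,0,0.5],[0,0,0,0,0,0,0.6],[0,0,0,0,0,0,0.6],[0,0,0,0,0,0,0.6]]}}

```text
clock: 17.5
position: [0.6482, 0.0161, 0.0489]
tool_rot: [-3.139, -0.378, 0.067]
force: [0.3, -0.0, 0.8]
grip_width: 0.0682
finger_force: 0.0
```

{"api": "play_rows", "payload": {"motion": [[0,0,-1,0,0,0,0.7],[0,0,-3,0,0,0,0.7],[0,0,-6,0,0,0,0.7],[0,0,-9,0,0,0,0.7],[0,0,-9,0,0,0,0.7]]}}

```text
clock: 18.0
position: [0.6152, 0.0133, 0.1364]
tool_rot: [-3.14, -0.382, 0.067]
force: [0.5, -0.1, -0.1]
grip_width: 0.0724
finger_force: 0.0
```

```bash
python3 - <<'E'
from h import *
s=observe(); print(s['force'].round(1),s['position'],s['tool_rot'],s['qpos'].round(2))
a,_=grab('side','s8')
cv2.imwrite('pics/c10.png',cv2.resize(a[170:290,210:370,::-1],(800,600)))
E
```

```text
[ 0.5 -0.1 -0.1] [0.61519012 0.01325298 0.13640064] [-3.13992056 -0.38176439  0.06702499] [ 0.2   0.52 -0.43  2.03  0.78  0.34 -2.35]
```

View pics/c10.png

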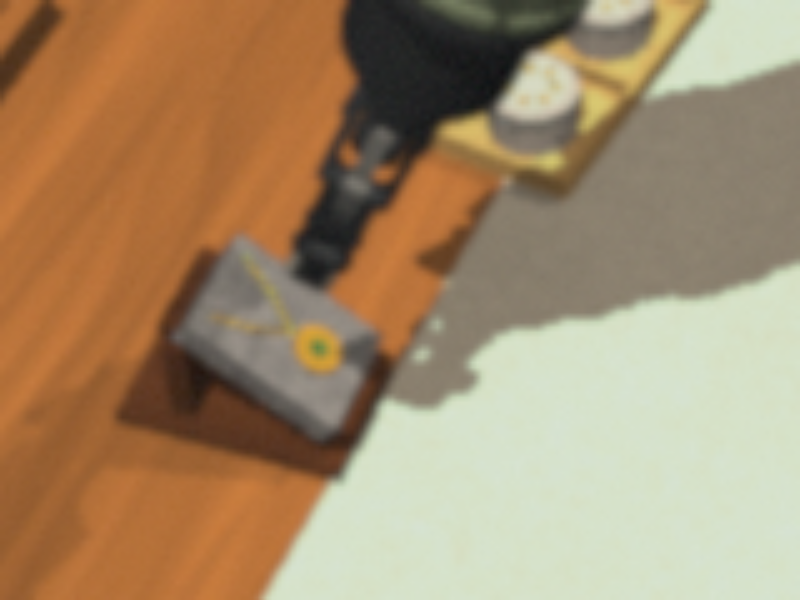

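```bash
python3 - <<'E'
from h import *
delta([.454,.142,.13],[np.pi,0,.067])
E
```

```text
t 18.05 at [0.6153 0.0131 0.1348] [-3.14  -0.381  0.067] w 0.0727 -> shift [-14.32 -13.95  -5.19] rot [-0.002 -0.381 -0.   ]
```

{"api": "play_rows", "payload": {"motion": [[-3,-3,-2,0,-0.08,0,1],[-6,-6,-4,0,-0.16,0,1],[-9,-9,-5,0,-0.24,0,1],[-12,-12,-5.2,0,-0.32,0,1],[-14.3,-14,-5.2,0,-0.38,0,1]]}}

```text
clock: 18.55
position: [0.4522, 0.1446, 0.1283]
tool_rot: [-3.14, 0.005, 0.069]
force: [0.5, -0.9, -0.3]
grip_width: 0.0852
finger_force: 0.0
```

{"api": "play_rows", "payload": {"motion": [[0,0,0,0,0,-0.14,1],[0,0,0,0,0,-0.28,1],[0,0,0,0,0,-0.42,1],[0,0,0,0,0,-0.56,1],[0,0,0,0,0,-0.7,1]]}}

```text
clock: 19.05
position: [0.4535, 0.143, 0.128]
tool_rot: [-3.138, 0.001, 0.774]
force: [0.5, -0.5, -0.1]
grip_width: 0.0851
finger_force: 0.0
```

{"api": "play_rows", "payload": {"motion": [[0,0,0,0,0,-0.14,1],[0,0,0,0,0,-0.28,1],[0,0,0,0,0,-0.42,1],[0,0,0,0,0,-0.56,1],[0,0,0,0,0,-0.7,1]]}}

```text
clock: 19.55
position: [0.4536, 0.1429, 0.128]
tool_rot: [-3.139, -0.001, 1.474]
force: [-0.5, 0.1, 0.3]
grip_width: 0.0858
finger_force: 0.0
```

```bash
python3 - <<'E'
from h import *
print(observe()['qpos'].round(2))
delta([.454,.142,.06],[np.pi,0,1.588])
p,d=grab('side','s9'); P=cloud('side',d)*1000
# board on stand: plane fit of grey face
hsv=cv2.cvtColor(p,cv2.COLOR_RGB2HSV)
m=(abs(P[...,0]-648)<60)&(abs(P[...,1]-18)<60)&(P[...,2]>25)&(d>0)&(hsv[...,1]<70)
Q=P[m]; n=np.array([-.5725,-.035,.819]); h=Q@n; k=np.percentile(h,90); F=Q[abs(h-k)<5]
for _ in range(4):
    c=F.mean(0); w=np.linalg.svd(F-c)[2][2]; w*=np.sign(w[2]); F=Q[abs((Q-c)@w)<2.5]
ux=np.array([w[2],0,-w[0]]);ux/=np.linalg.norm(ux)
print(len(Q),len(F),'n',w.round(3),'tilt',np.arccos(w[2]).round(3),'face ctr',c.round(1))
r=cv2.minAreaRect(np.float32(np.c_[F@ux,F@np.cross(w,ux)])); print(r)
print('centre est',(c-w*8).round(1))
E
```

```text
[ 0.31  0.63 -1.    2.04  0.71  0.87 -1.2 ]
t 19.55 at [0.4536 0.1429 0.128 ] [-3.139e+00 -1.000e-03  1.474e+00] w 0.0858 -> shift [-0.1   0.07  6.8 ] rot [-0.003 -0.002 -0.114]
764 474 n [-0.574 -0.035  0.818] tilt 0.613 face ctr [646.4  21.6  59.6]
((561.0245971679688, 7.799888610839844), (84.89974212646484, 62.06029510498047), 2.5578420162200928)
centre est [651.   21.8  53. ]
```

{"api": "play_rows", "payload": {"motion": [[0,0,2,0,0,-0.06,1],[0,0,4,0,0,-0.11,1],[-0.1,0,6.8,0,0,-0.11,1],[-0.1,0,6.8,0,0,-0.11,1],[-0.1,0,6.8,0,0,-0.11,1]]}}

```text
clock: 20.1
position: [0.4531, 0.1425, 0.0606]
tool_rot: [-3.138, -0.002, 1.577]
force: [0.3, -1.3, -0.3]
grip_width: 0.0852
finger_force: 0.0
```

{"api": "play_rows", "payload": {"motion": [[0,0,2,0,0,0,1],[0,0,4,0,0,0,1],[0,0,5.2,0,0,0,1],[0,0,5.2,0,0,0,1],[0,0,5.2,0,0,0,1]]}}

```text
clock: 20.6
position: [0.4536, 0.1425, 0.0092]
tool_rot: [-3.14, -0.002, 1.578]
force: [-0.7, -0.3, 0.7]
grip_width: 0.0853
finger_force: 0.0
```

{"api": "play_rows", "payload": {"motion": [[0,0,0,0,0,0,0.2],[0,0,0,0,0,0,-0.4],[0,0,0,0,0,0,-0.8],[0,0,0,0,0,0,-1],[0,0,0,0,0,0,-1]], "squeeze": 60}}

```text
clock: 21.1
position: [0.4536, 0.1423, 0.0088]
tool_rot: [-3.14, -0.002, 1.578]
force: [-3.3, -2.9, 17.6]
grip_width: 0.0163
finger_force: 58.1
```

{"api": "play_rows", "payload": {"motion": [[0,0,0,0,0,0,-1],[0,0,-1,0,0,0,-1],[0,0,-3,0,0,0,-1],[0,0,-5,0,0,0,-1],[0,0,-5,0,0,0,-1]]}}

```text
clock: 21.6
position: [0.4542, 0.1425, 0.0605]
tool_rot: [-3.142, -0.003, 1.578]
force: [0.2, 0.0, -3.2]
grip_width: 0.0162
finger_force: 59.6
```

```bash
python3 - <<'E'
from h import *
delta([.625,.2255,.06],[np.pi,0,np.radians(86)])
p,d=grab('side','s10'); P=cloud('side',d)*1000
z=observe()['position'][2]*1000
q=P[(d>0)&(P[...,2]>30)&(P[...,2]<z+25)&(abs(P[...,0]-456)<60)&(abs(P[...,1]-150)<70)&(P[...,1]>157)]
print(len(q),q.mean(0),np.percentile(q[:,1],[2,98]),np.percentile(q[:,2],[5,95]),np.percentile(q[:,0],[5,95]))
cv2.imwrite('pics/c11.png',cv2.resize(p[240:360,250:410,::-1],(800,600)))
E
```

```text
t 21.6 at [0.4542 0.1425 0.0605] [-3.142e+00 -3.000e-03  1.578e+00] w 0.0162 -> shift [ 8.18 17.14  0.07] rot [-0.    -0.003  0.077]
134 [454.23674872 173.00752901  67.87431552] [158.09649326 187.81230195] [60.00239143 74.01726512] [446.70745478 463.02114505]
```

View pics/c11.png

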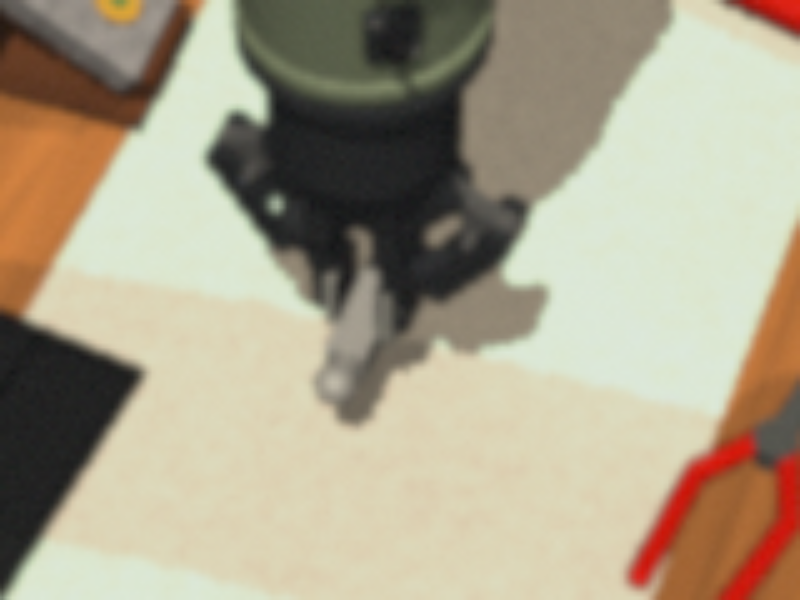

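{"api": "play_rows", "payload": {"motion": [[2,4,0,0,0,0.02,-1],[4,8,0,0,0,0.04,-1],[6,12,0,0,0,0.06,-1],[8.2,17.1,0,0,0,0.077,-1],[8.2,17.1,0,0,0,0.077,-1]]}}

```text
clock: 22.15
position: [0.6271, 0.2275, 0.057]
tool_rot: [-3.14, -0.004, 1.499]
force: [-1.5, -1.2, -2.2]
grip_width: 0.016
finger_force: 59.7
```

{"api": "play_rows", "payload": {"motion": [[0,0,2,0,0,0,-1],[0,0,4,0,0,0,-1],[0,0,4.6,0,0,0,-1],[0,0,4.7,0,0,0,-1],[0,0,4.7,0,0,0,-1]]}}

```text
clock: 22.65
position: [0.6219, 0.2244, 0.0118]
tool_rot: [-3.137, 0.001, 1.501]
force: [-16.6, -10.3, 39.5]
grip_width: 0.0158
finger_force: 64.6
```

```bash
python3 - <<'E'
from h import *
print(observe()['force']);delta([.625,.2255,.0128],[np.pi,0,np.radians(86)])
E
```

```text
[-16.5556509  -10.30166843  39.54027811]
t 22.65 at [0.6219 0.2244 0.0118] [-3.137e+00  1.000e-03  1.501e+00] w 0.0158 -> shift [ 0.13  0.3  -0.11] rot [-0.004  0.001  0.   ]
```

{"api": "play_rows", "payload": {"motion": [[0,0,-0.1,0,0,0,-1],[0,0,-0.15,0,0,0,-1],[0,0,-0.15,0,0,0,-1],[0,0,-0.15,0,0,0,-1],[0,0,-0.15,0,0,0,-1]]}}

```text
clock: 23.15
position: [0.6218, 0.2244, 0.0119]
tool_rot: [-3.137, 0.0, 1.502]
force: [-8.0, -4.5, 16.7]
grip_width: 0.0163
finger_force: 61.9
```

```bash
python3 - <<'E'
from h import *
print(observe()['force'],observe()['position'],observe()['moment'])
p,d=grab('top','t2'); P=cloud('top',d)*1000
p,d=grab('side','s11')
b=p[250:370,190:330]; cv2.imwrite('pics/c12.png',cv2.resize(b[:,:,::-1],(700,600)))
E
```

```text
[-8.00714795 -4.45640654 16.71015718] [0.62183427 0.22442736 0.01187359] [-1.04880507  2.02138532  0.01103103]
```

View pics/c12.png

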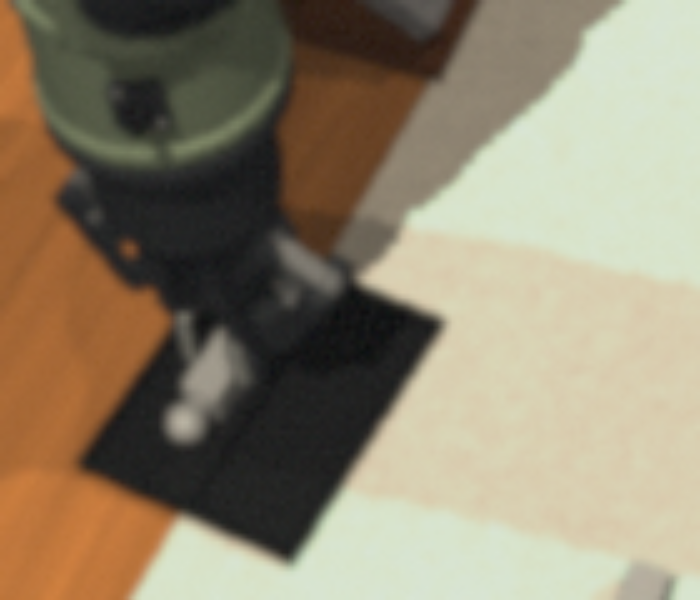

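{"api": "play_rows", "payload": {"motion": [[0,0,-0.1,0,0,0,-0.4],[0,0,-0.2,0,0,0,-0.2],[0,0,-0.2,0,0,0,-0.2],[0,0,-0.2,0,0,0,-0.2],[0,0,-1.5,0,0,0,-0.2]]}}

```text
clock: 23.75
position: [0.6228, 0.225, 0.0264]
tool_rot: [-3.137, -0.001, 1.501]
force: [-0.7, -1.4, -0.0]
grip_width: 0.0343
finger_force: 0.0
```

{"api": "play_rows", "payload": {"motion": [[0,0,-3,0,0,0,0],[0,0,-6,0,0,0,0.5],[0,0,-8,0,0,0,1],[0,0,-8,0,0,0,1],[0,0,-8,0,0,0,1]]}}

```text
clock: 24.25
position: [0.6241, 0.2251, 0.108]
tool_rot: [-3.14, -0.002, 1.501]
force: [-0.5, 0.2, -0.8]
grip_width: 0.0853
finger_force: 0.0
```

```bash
python3 - <<'E'
from h import *
delta([.412,.288,.09],[np.pi,0,1.58])
E
```

```text
t 24.25 at [0.6241 0.2251 0.108 ] [-3.140e+00 -2.000e-03  1.501e+00] w 0.0853 -> shift [  4.79 -21.59   1.85] rot [-0.002 -0.002 -0.079]
```

{"api": "play_rows", "payload": {"motion": [[1,-4.5,0,0,0,-0.02,1],[2,-9,0.5,0,0,-0.04,1],[3,-13.5,1,0,0,-0.06,1],[4,-18,1.8,0,0,-0.08,1],[4.8,-21.6,1.8,0,0,-0.08,1]]}}

```text
clock: 24.75
position: [0.4087, 0.2879, 0.089]
tool_rot: [-3.137, -0.001, 1.583]
force: [0.4, 1.3, 0.5]
grip_width: 0.0856
finger_force: 0.0
```

{"api": "play_rows", "payload": {"motion": [[0,0,0,0,0,0,1],[0,0,1,0,0,0,1],[0,0,3,0,0,0,1],[0,0,3,0,0,0,1],[0,0,3,0,0,0,1]]}}

```text
clock: 25.25
position: [0.4118, 0.288, 0.0597]
tool_rot: [-3.138, -0.002, 1.58]
force: [0.2, -0.2, -0.4]
grip_width: 0.0848
finger_force: 0.0
```

```bash
python3 - <<'E'
from h import *
delta([.412,.288,.0095],[np.pi,0,1.58])
for n in('side','top'):
    p,d=grab(n,n+'12'); P=cloud(n,d)*1000; hsv=cv2.cvtColor(p,cv2.COLOR_RGB2HSV)
    m=((abs(P[...,0]-605)<65)&(abs(P[...,1]-232)<75)&(p.min(2)>75)&(hsv[...,1]<60)&(P[...,2]>8)&(d>0)).astype(np.uint8)
    k,l,st,ce=cv2.connectedComponentsWithStats(m); i=1+st[1:,4].argmax()
    q=onplane(n,np.argwhere(l==i)[:,::-1],.021)*1000; r=cv2.minAreaRect(np.float32(q[:,:2])); print(n,st[i,4],r,'z',np.percentile(P[l==i][:,2],[10,50,90]).round(1))
    mt=((abs(P[...,0]-605)<85)&(abs(P[...,1]-232)<95)&(p.max(2)<60)&(P[...,2]<25)).astype(np.uint8)
    c=max(cv2.findContours(mt,0,2)[0],key=cv2.contourArea)
    print(' tray',cv2.minAreaRect(np.float32(onplane(n,c[:,0].astype(float),.009)[:,:2]*1000)))
E
```

```text
t 25.25 at [0.4118 0.288  0.0597] [-3.138e+00 -2.000e-03  1.580e+00] w 0.0848 -> shift [-0.01  0.04  5.02] rot [-0.004 -0.002  0.   ]
side 310 ((622.64111328125, 230.47572326660156), (85.81917572021484, 21.517101287841797), 87.12151336669922) z [16.9 21.8 24.5]
 tray ((604.6378173828125, 234.6953125), (125.58515167236328, 100.92359924316406), 85.8990707397461)
top 207 ((619.3522338867188, 224.37069702148438), (81.4803466796875, 19.468427658081055), 86.25804138183594) z [15.4 20.1 24. ]
 tray ((600.2728271484375, 228.62364196777344), (125.21235656738281, 102.29280090332031), 86.08008575439453)
```

{"api": "play_rows", "payload": {"motion": [[0,0,2,0,0,0,1],[0,0,4,0,0,0,1],[0,0,5,0,0,0,1],[0,0,5,0,0,0,1],[0,0,5,0,0,0,1]]}}

```text
clock: 25.85
position: [0.4117, 0.2888, 0.0109]
tool_rot: [-3.139, -0.002, 1.581]
force: [0.8, 0.1, -0.3]
grip_width: 0.0856
finger_force: 0.0
```

{"api": "play_rows", "payload": {"motion": [[0,0,0,0,0,0,0.2],[0,0,0,0,0,0,-0.4],[0,0,0,0,0,0,-0.8],[0,0,0,0,0,0,-1],[0,0,0,0,0,0,-1]]}}

```text
clock: 26.35
position: [0.4118, 0.2885, 0.0106]
tool_rot: [-3.14, -0.002, 1.581]
force: [-1.9, -4.4, 16.6]
grip_width: 0.0161
finger_force: 58.2
```

{"api": "play_rows", "payload": {"motion": [[0,0,0,0,0,0,-1],[0,0,-1,0,0,0,-1],[0,0,-3,0,0,0,-1],[0,0,-5,0,0,0,-1],[0,0,-5,0,0,0,-1]]}}

```text
clock: 26.85
position: [0.4123, 0.289, 0.0625]
tool_rot: [-3.141, -0.004, 1.581]
force: [-0.4, -0.9, -2.4]
grip_width: 0.0159
finger_force: 59.5
```

```bash
python3 - <<'E'
from h import *
delta([.576,.231,.06],[np.pi,0,np.radians(86)])
p,d=grab('side','s13'); P=cloud('side',d)*1000
q=P[(d>0)&(P[...,2]>45)&(P[...,2]<80)&(abs(P[...,0]-413)<60)&(P[...,1]>303)&(P[...,1]<360)]
print(len(q),np.percentile(q[:,1],[2,98]),np.percentile(q[:,2],[5,95]))
E
```

```text
t 26.85 at [0.4123 0.289  0.0625] [-3.141 -0.004  1.581] w 0.0159 -> shift [-5.97 16.31  0.22] rot [-0.    -0.004  0.08 ]
179 [303.38409143 335.21045813] [59.45838286 74.08573646]
```

{"api": "play_rows", "payload": {"motion": [[-1.5,4,0,0,0,0.02,-1],[-3,8,0,0,0,0.04,-1],[-4.5,12,0,0,0,0.06,-1],[-6,16.2,0,0,0,0.08,-1],[-6,16.2,0,0,0,0.08,-1]]}}

```text
clock: 27.4
position: [0.5788, 0.2262, 0.0582]
tool_rot: [-3.14, -0.0, 1.494]
force: [-1.4, -0.8, -1.4]
grip_width: 0.0153
finger_force: 59.5
```

{"api": "play_rows", "payload": {"motion": [[0,0,1.5,0,0,0,-1],[0,0,3,0,0,0,-1],[0,0,3.7,0,0,0,-1],[0,0,3.7,0,0,0,-1],[0,0,3.7,0,0,0,-1]]}}

```text
clock: 27.9
position: [0.5738, 0.2306, 0.0227]
tool_rot: [-3.139, -0.002, 1.502]
force: [0.3, -0.4, -2.3]
grip_width: 0.0159
finger_force: 59.5
```

```bash
python3 - <<'E'
from h import *
print(observe()['force']);delta([.576,.231,.0146],[np.pi,0,np.radians(86)])
E
```

```text
[ 0.29278533 -0.38472226 -2.25201757]
t 27.9 at [0.5738 0.2306 0.0227] [-3.139e+00 -2.000e-03  1.502e+00] w 0.0159 -> shift [0.06 0.22 0.81] rot [-0.003 -0.002  0.001]
```

{"api": "play_rows", "payload": {"motion": [[0,0.2,0.3,0,0,0,-1],[0,0.2,0.6,0,0,0,-1],[0,0.2,0.75,0,0,0,-1],[0,0.2,0.75,0,0,0,-1],[0,0.2,0.75,0,0,0,-1]]}}

```text
clock: 28.4
position: [0.5761, 0.23, 0.0153]
tool_rot: [-3.139, -0.002, 1.501]
force: [0.1, -0.3, -1.1]
grip_width: 0.0157
finger_force: 59.5
```

{"api": "play_rows", "payload": {"motion": [[0,0,0,0,0,0,-0.6],[0,0,0,0,0,0,-0.35],[0,0,0,0,0,0,-0.35],[0,0,0,0,0,0,-0.35],[0,0,-1.5,0,0,0,-0.35]]}}

```text
clock: 28.9
position: [0.5754, 0.2295, 0.0294]
tool_rot: [-3.137, -0.001, 1.501]
force: [-0.3, 0.1, 0.2]
grip_width: 0.0276
finger_force: 0.0
```

{"api": "play_rows", "payload": {"motion": [[-1,-3,-4,0,0,0,-0.35],[-2,-6,-8,0,0,0,0],[-3,-10,-12,0,0,0,0],[-4,-14,-16,0,0,0,0],[-4,-18,-16,0,0,0,0]]}}

```text
clock: 29.4
position: [0.3973, 0.2023, 0.1929]
tool_rot: [3.14, -0.002, 1.5]
force: [-0.3, 2.2, 1.2]
grip_width: 0.0424
finger_force: 0.0
```

```bash
cat > chk.py <<'E'
from h import *
print(observe()['position'],observe()['clock'])
for n in('side','top'):
    p,d=grab(n,n+'14'); P=cloud(n,d)*1000; hsv=cv2.cvtColor(p,cv2.COLOR_RGB2HSV)
    mt=((abs(P[...,0]-605)<85)&(abs(P[...,1]-232)<95)&(p.max(2)<60)&(P[...,2]<25)).astype(np.uint8)
    c=max(cv2.findContours(mt,0,2)[0],key=cv2.contourArea)
    T=cv2.minAreaRect(np.float32(onplane(n,c[:,0].astype(float),.009)[:,:2]*1000)); print(n,'tray',T)
    m=((abs(P[...,0]-605)<65)&(abs(P[...,1]-232)<75)&(p.min(2)>75)&(hsv[...,1]<60)&(P[...,2]>8)&(d>0)).astype(np.uint8)
    k,l,st,ce=cv2.connectedComponentsWithStats(m)
    for i in range(1,k):
        if st[i,4]<60: continue
        q=onplane(n,np.argwhere(l==i)[:,::-1],.021)*1000; r=cv2.minAreaRect(np.float32(q[:,:2])); print(' punch',st[i,4],np.round(np.array(r[0])-T[0],1),np.round(r[1],1),round(r[2],1),'z',np.percentile(P[l==i][:,2],[10,50,90]).round(1))
    # tins rel. box, both seen by cloud
    mz=((abs(P[...,0]-605)<70)&(abs(P[...,1]+237)<110)&(P[...,2]>26)&(P[...,2]<42)).astype(np.uint8)
    k,l,st,ce=cv2.connectedComponentsWithStats(mz)
    for i in range(1,k):
        if st[i,4]>80:
            q=onplane(n,np.argwhere(l==i)[:,::-1],.032)*1000; r=cv2.minAreaRect(np.float32(q[:,:2])); print(' tin',np.round(r[0],1),np.round(r[1],1),'z',np.percentile(P[l==i][:,2],[50,90]).round(1))
    mb=(abs(P[...,0]-605)<70)&(abs(P[...,1]+237)<110)&(hsv[...,0]>17)&(hsv[...,0]<32)&(hsv[...,1]>90)
    c=max(cv2.findContours(mb.astype(np.uint8),0,2)[0],key=cv2.contourArea)
    print(' box',cv2.minAreaRect(np.float32(onplane(n,c[:,0].astype(float),.015)[:,:2]*1000)))
    Q=P[(abs(P[...,0]-648)<60)&(abs(P[...,1]-18)<60)&(P[...,2]>25)&(d>0)&(hsv[...,1]<70)]
    print(' board',len(Q),np.median(Q,0).round(1),np.percentile(Q[:,2],[3,97]).round(1))
E
python3 chk.py
```

```text
[0.39729199 0.20230045 0.19289582] 29.4
side tray ((604.754638671875, 234.59228515625), (125.82445526123047, 101.2179946899414), 85.99568176269531)
 punch 306 [18.1 -4.1] [85.9 21.4] 87.8 z [17.5 21.5 24.7]
 punch 322 [-27.9   3.2] [86.3 20.6] 87.6 z [17.1 21.2 24.4]
 box ((642.6421508789062, -172.38218688964844), (36.3753547668457, 77.77169036865234), 35.445796966552734)
 board 765 [649.6  30.1  59.1] [32.6 81.2]
top tray ((600.1622314453125, 228.34423828125), (126.30284118652344, 102.69469451904297), 86.23514556884766)
 punch 200 [19.4 -3.1] [79.7 19.5] 86.0 z [16.  20.  23.8]
 punch 208 [-26.4   3.3] [79.2 19.4] 86.6 z [15.5 19.9 24.1]
 tin [ 609.4 -196.8] [47.  48.3] z [31.8 36.4]
 tin [ 599.1 -276.1] [46.4 48.3] z [32.2 36.4]
 box ((605.5077514648438, -239.23416137695312), (162.68283081054688, 83.85681915283203), 83.2676010131836)
 board 549 [647.2  16.7  60.3] [34.3 81.1]
```

```bash
python3 -c "
from workcell import bot
print(bot.job_done())"
```

```text
the job is handed in; nothing more can be done
None
```

I handed the job in at about 30 s on the clock. By my last camera measurements, all five pieces were within tolerance: tins in separate box bays, punches flat in separate tray bays, and the board on the slope at the lip. No judging result was returned, and I never commanded any move near the bench block or ring clamp.

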